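# Draw the boards from under the organiser case

## Robot

A 6-joint arm with a two-finger parallel gripper is mounted at the origin on the work surface. World frame = base frame: x ahead of the robot, y to its left, z up, the work surface at z = 0. Lengths are in m, angles in rad, forces in N, time in s.
With the tool pointing down it reaches from about 0.375 to 0.975 m from the base axis. Payload 3.8 kg.
Tool frame: the origin (TCP) lies midway between the tips of the shut fingers; the grasp point (between the pads) lies 19 mm behind it; z points along the fingers, y is the direction in which the jaws open and shut (so a half turn about z gives the same grasp; the last joint's range is limited). The gripper opens to 85 mm and grips with 20 to 120 N. Pads are 22 mm wide; open, the fingers measure 114 mm over their backs; the gripper's body (76 mm by 85 mm) begins 54 mm behind the grasp point. The pads swing forward as they close: fully open they stand 13 mm farther back than shut.
Start: joints at [1.179, 0.264, 1.604, -0, 1.274, -0.037], TCP at [0.234, 0.633, 0.231] pointing down, gripper open.
Joint ranges: [-2.63, 2.63], [-0.94, 2.18], [0.31, 2.57], [-1.31, 4.45], [0, 2.66], [-2.55, 2.55]. Speed limits (rad/s): [2.57, 2.57, 3.14, 3.14, 3.14, 3.14].

## Interface

Orientations are given as a rotation vector (axis times angle).
In Python, from workcell import bot gives the robot as it stands.
- The arm moves only by the tool drive_tool, never from a script. Its argument "deltas" is a list of rows, each an object with "hand": the opening, from 0 (shut) to 1 (fully open); "offset": the shift along the world's x, y, z in cm, a list of three; "angular": the turn, a rotation vector about the world's x, y, z in degrees, a list of three. A call has 1 to 8 rows; each row is the pose to reach, as a shift and turn from the pose commanded when the call began; what a row does not reach only later rows make up. A row lasts 1/8 s, in which the tool goes at most 62.5 mm and 10.7 degrees, less where a joint would pass 70% of its speed; a pose out of reach is approached as far as the arm can. A call with a gripper value outside its range is refused whole. The fingers move at their own pace and stop on an object; "force" is the grip in N (left out, the last holds). Time passes only in rows, so rows that repeat a pose let the fingers close. It gives the time, the measured TCP pose, the force and the opening at its end, in the units of the state.
- bot.read_state(): the state, without advancing time (a new reading comes with each control period).
- bot.read_camera(name): name is "scene" or "side" or "wrist"; returns a dict with "frame" (420x560x3 uint8, blue, green, red), "mtx" (3x3 intrinsics, pixels), "R" (3x3) and "t" (3): a world point X has camera coordinates R X + t. Camera axes: x right, y down, z forward; pixel columns grow to the right and rows downward; lengths in m; the calibration is good to about 2 mm. A picture is of the moment at which its call begins. There is no depth.
- bot.finish_job(): hands the job in, once; it reports no verdict.
The state is a dict: "time": time; "q": joint angles; "joint_vel": joint speeds; "joint_torque": joint torques, N m; "tool_pos": TCP position; "tcp_rot": TCP orientation; "wrist_force": force on the tool from outside, world axes, zero at the start; "torque": the same for the moment, N m; "width": opening from 0.0 (shut) to 1.0 (fully open).
Only numpy, scipy, OpenCV 4.12 (cv2) and the standard library are available. Lean on these libraries where they do the work, as an engineer would, in place of code of your own. Each camera call takes 0.05 s, during which the arm holds its last target. There are 200 camera calls.

## Task

Pull up the spring pin beside the stand and turn its T-handle into the rest notch so that the locking bar stays raised; then draw every plywood board out from under the organiser case without shifting or tipping the case, and lay the boards flat in the grey tray. When all of them lie in the tray, turn the handle back and let the pin spring fully down again; leave the bottle, tin, jar and hammer alone.

Things in the scene. Friction and masses are not known exactly. Their poses are not given: they have to be found in the camera images.
- stand: Fixed timber stand. Origin: bench level, middle of its front edge; x along that edge, +y back under the case, -y out of the front (boards are drawn that way). Plinth 276 (x) by 156 mm (y 0 to 156), 20 high, with a fixed bearer 10 high, 14 wide at each end (x +-127). Board bays at x -96, -32, +32, +96. In front (y below 0) only open bench.
- plunger (a joint): Lift of the spring pin, m: 0 down (locked), at most 0.030. It moves straight up; spring with weight pulls down with 8 N at the start, 14 N at the top. It carries the locking bar. Its cross bar leaves the slot at a lift of 0.020 and passes over the ridge at 0.023; parked in the rest notch it stands at about 0.0195.
- knob (a joint): Turn of the pin's T-handle about the vertical, rad, anticlockwise from above; stops at 0 and 1.35. At 0 the handle's long side lies along the stand's y: only there (within 0.15) the pin goes down. A small ridge at 0.75; turned past it to 1.15-1.35 and let down, the pin rests and stays out. To lower it: lift to 0.024 or more, turn back to 0, let go.
- knob_grip (a point): Centre of the T-handle, a black bar 12 mm thick (its x), 44 long (its y), 22 high; moves and turns with the pin. 112 mm above the bench when down, at the stand's x -172, y +60. Below it an 8 mm stem, and 51 mm lower the top of the steel arm of the locking bar, which runs to the stand's -y. Pin housing: 32 mm square, 50 high.
- bar_mid (a point): Point on top of the steel locking bar at the stand's x 0: the bar runs along x from -178 to +119 mm, 12 wide, at the stand's y -15 over the boards; rises with the pin. Top 43 mm above the bench when down (63 parked). A tooth 9 x 8 mm per bay reaches 8 mm into the hole of each board when down, 11 mm clear of it when parked.
- case_mid (a point): Centre of the organiser case, the load: flat, loose, 272 mm (x) by 150 (y) by 55 high, about 2.2 kg, lying on the two bearers and on the boards, underside 30 mm above the bench; its front is near the stand's y 0. It must stay as it is.
- tray: Loose open tray of grey plastic, outside 272 mm (x) by 252 (y) by 30 high, walls and floor 4 mm. Origin: centre of its underside. Takes four boards side by side, lying along its y.
- oil: White bottle, 56 mm across, 170 tall, a bystander. Origin: centre of the underside.
- tin: Metal tin, 90 mm across, 80 tall, a bystander. Origin: centre of the underside.
- hammer: Hammer lying on the bench, a bystander. Origin: underside, near its middle.
- jar: Jar, 64 mm across, 80 tall, a bystander. Origin: centre of the underside.
- board1_mid (a point): Centre of the plywood board in the bay at the stand's x -96 mm (may be absent): 200 mm long (its y), 36 wide (its x), 10 thick, 60 g. Lies on the plinth, top 30 mm above the bench, half under the case, the other half (its -y) out in the air. 16 mm square hole for the tooth 15 mm from the centre towards the free end. 28 mm between neighbours.
- board2_mid (a point): Centre of the plywood board in the bay at the stand's x -32 mm (may be absent): 200 mm long (its y), 36 wide (its x), 10 thick, 60 g. Lies on the plinth, top 30 mm above the bench, half under the case, the other half (its -y) out in the air. 16 mm square hole for the tooth 15 mm from the centre towards the free end. 28 mm between neighbours.
- board3_mid (a point): Centre of the plywood board in the bay at the stand's x +32 mm (may be absent): 200 mm long (its y), 36 wide (its x), 10 thick, 60 g. Lies on the plinth, top 30 mm above the bench, half under the case, the other half (its -y) out in the air. 16 mm square hole for the tooth 15 mm from the centre towards the free end. 28 mm between neighbours.
- board4_mid (a point): Centre of the plywood board in the bay at the stand's x +96 mm (may be absent): 200 mm long (its y), 36 wide (its x), 10 thick, 60 g. Lies on the plinth, top 30 mm above the bench, half under the case, the other half (its -y) out in the air. 16 mm square hole for the tooth 15 mm from the centre towards the free end. 28 mm between neighbours.
There are look-alikes about, which are no part of the job. Leave any black look-alike of the part that bears board3_mid alone.

How it is judged:
By the outcome, as a careful person would: the job done as asked, in the order asked, and still so for the second after the job is handed in, with the robot touching nothing.
Of board1, board2, board3, board4 only 3 to 4 are there at a start; the rules pass over those that are not, and their reading is None.
At some moment in a run one of tray may be knocked a few centimetres aside while the robot is not near it.
Once in a run the grip may slacken for a moment while it holds something.
It also fails if it takes over 210 s, if anything falls off the work surface, if the arm or the gripper's body presses on something with over 40 N, if the wrist force passes 120 N, or if a joint passes its speed limit or range.

## Working session

There is one attempt and no reset: what is moved stays moved. The work goes in short steps, Python scripts to look and compute and a tool call to move; the robot and the scene stay as the last step left them, time stands still between calls to the robot, and variables do not carry over. Pictures are saved under pics/ and viewed, about 12 in all and at most 16, crops included, and the job is handed in when it is done.

Besides the shell and the picture viewer there is one more tool, called by a JSON object that holds its "api" and its "payload", one argument or row to a line. drive_tool: Moves the arm, as the interface text tells. Its arguments: {"type":"object","properties":{"deltas":{"type":"array"},"force":{"type":"number"}},"required":["deltas"]}

```bash
mkdir -p pics; ls; cat > h.py <<'E'
import cv2,numpy as np
from workcell import bot
def snap(c,name=None):
    d=bot.read_camera(c); d={k:(np.array(v) if k!='frame' else v) for k,v in d.items() if k in('frame','mtx','R','t')}
    if name: cv2.imwrite(f'pics/{name}.png',d['frame']); np.savez(f'pics/{name}.npz',**d)
    return d
def load(n): return dict(np.load(f'pics/{n}.npz'))
def ray(d,u,v,z):
    c=-d['R'].T@d['t'].ravel(); r=d['R'].T@np.linalg.inv(d['mtx'])@np.array([u,v,1.]); return c+r*(z-c[2])/r[2]
def proj(d,X):
    p=d['mtx']@(d['R']@np.array(X)+d['t'].ravel()); return p[:2]/p[2]
E
python3 - <<'E'
from h import *
for c in('scene','side','wrist'):
    d=snap(c,c+'0'); print(c,-d['R'].T@d['t'].ravel(), d['R'][2])
s=bot.read_state();print(s)
a=cv2.imread('pics/scene0.png');b=cv2.imread('pics/side0.png')
E
```

```text
pics
scene [1.24027552 0.11781643 1.01855266] [-0.58510362  0.00914005 -0.81090703]
side [ 0.41545057 -0.5170313   0.87443442] [ 0.14708716  0.60413323 -0.78319117]
wrist [0.16875143 0.65662177 0.37164791] [ 0.25755218 -0.0976331  -0.96131922]
{'time': 0.15, 'q': array([ 1.17907071e+00,  2.64602906e-01,  1.60504887e+00,  1.10202475e-05,
        1.27370842e+00, -3.68982106e-02]), 'joint_vel': array([ 0.00059356, -0.00202406, -0.00099007,  0.00057487,  0.00070682,
       -0.00125305]), 'joint_torque': array([ 2.54501074e-04, -5.15910208e+01, -3.67956197e+01, -5.32371629e-06,
        8.14654195e-03,  4.01616217e-05]), 'tool_pos': array([0.23429639, 0.63243236, 0.23023884]), 'tcp_rot': array([-5.54378936e-01, -3.09189822e+00,  2.70907780e-03]), 'wrist_force': array([1.41746843, 0.0399826 , 0.08627157]), 'torque': array([-0.0217336 , -0.01483679,  0.01990771]), 'width': 0.9981663374709187}
```

View pics/scene0.png

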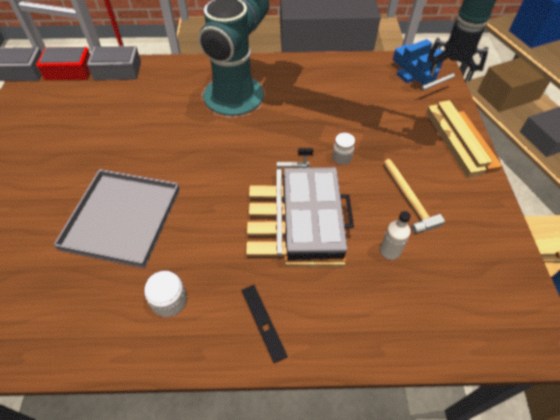

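View pics/side0.png

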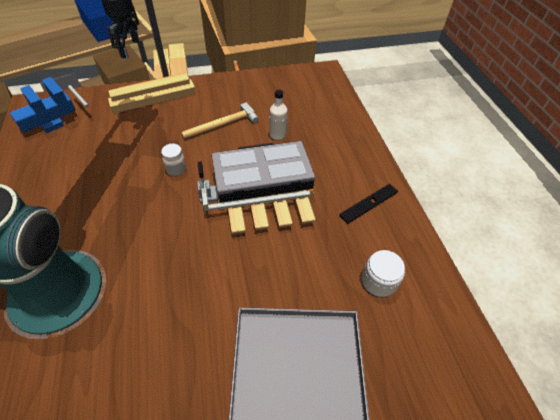

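The scene view shows all four boards, with ends at about (250–283, 191/209/227/249). The pin handle is at (305,152), the tray at (120,215), and the black look-alike at (265,322). The side view agrees. Next I'll measure the stand and tray.

```bash
cat > m.py <<'E'
from h import *
def tray(d):
    # rim corners, z=.03 ; tray = grey low-sat blob
    hsv=cv2.cvtColor(d['frame'],cv2.COLOR_BGR2HSV)
    m=((hsv[...,1]<60)).astype(np.uint8)*255
    return m
def boards(d,box):
    x0,y0,x1,y1=box
    hsv=cv2.cvtColor(d['frame'],cv2.COLOR_BGR2HSV)
    m=cv2.inRange(hsv,(15,70,110),(35,255,255)); k=np.zeros_like(m);k[y0:y1,x0:x1]=m[y0:y1,x0:x1]
    c,_=cv2.findContours(k,cv2.RETR_EXTERNAL,cv2.CHAIN_APPROX_NONE)
    return [q for q in c if cv2.contourArea(q)>60]
E
python3 - <<'E'
from m import *
a=load('scene0');b=load('side0')
for d,box in((a,(240,175,285,262)),(b,(220,195,320,240))):
    for c in boards(d,box):
        r=cv2.minAreaRect(c); P=cv2.boxPoints(r); print(cv2.contourArea(c),r); print(np.round([ray(d,*p,.03)[:2] for p in P],3).tolist())
cr=[cv2.resize(a['frame'][140:270,235:365],None,fx=4.4,fy=4.4,interpolation=2),cv2.resize(b['frame'][140:240,190:320],None,fx=4.4,fy=4.4,interpolation=2)]
cv2.imwrite('pics/z1.png',cr[0]);cv2.imwrite('pics/z2.png',cr[1])
m=tray(a)
c,_=cv2.findContours(m,cv2.RETR_EXTERNAL,cv2.CHAIN_APPROX_NONE)
for q in c:
    if cv2.contourArea(q)>300: print(cv2.contourArea(q),cv2.boundingRect(q))
E
```

```text
409.5 ((261.5, 248.0), (14.0, 31.0), 90.0)
[[0.63, 0.056], [0.632, 0.139], [0.675, 0.138], [0.673, 0.057]]
364.5 ((261.0260314941406, 227.7027587890625), (13.620291709899902, 30.34956169128418), 87.87889862060547)
[[0.567, 0.054], [0.565, 0.138], [0.61, 0.138], [0.611, 0.056]]
335.5 ((262.0, 208.5), (13.0, 28.0), 90.0)
[[0.5, 0.06], [0.502, 0.139], [0.547, 0.138], [0.545, 0.06]]
310.0 ((262.0, 191.0), (12.0, 28.0), 90.0)
[[0.438, 0.059], [0.44, 0.141], [0.484, 0.14], [0.482, 0.06]]
332.0 ((236.33998107910156, 218.8800048828125), (25.597267150878906, 14.8492431640625), 81.8698959350586)
[[0.442, 0.146], [0.483, 0.145], [0.479, 0.059], [0.44, 0.06]]
316.0 ((259.19232177734375, 215.46156311035156), (25.298978805541992, 14.316476821899414), 78.69007110595703)
[[0.505, 0.143], [0.545, 0.145], [0.541, 0.059], [0.503, 0.058]]
317.0 ((282.5933837890625, 212.47515869140625), (26.603668212890625, 14.300277709960938), 75.0685806274414)
[[0.568, 0.141], [0.609, 0.146], [0.607, 0.056], [0.568, 0.052]]
310.5 ((305.2293701171875, 209.43121337890625), (27.202266693115234, 13.984264373779297), 73.3007583618164)
[[0.633, 0.139], [0.674, 0.146], [0.67, 0.053], [0.631, 0.047]]
14877.0 (0, 385, 532, 35)
895.0 (243, 287, 43, 74)
1387.0 (144, 271, 42, 45)
742.5 (381, 212, 29, 47)
7554.0 (55, 170, 123, 97)
5667.5 (276, 159, 77, 100)
477.5 (333, 133, 22, 31)
2716.0 (481, 113, 79, 102)
1208.5 (521, 107, 39, 49)
3979.5 (395, 0, 122, 81)
4694.0 (280, 0, 100, 51)
2997.5 (200, 0, 66, 69)
8851.0 (0, 0, 180, 87)
```

View pics/z1.png

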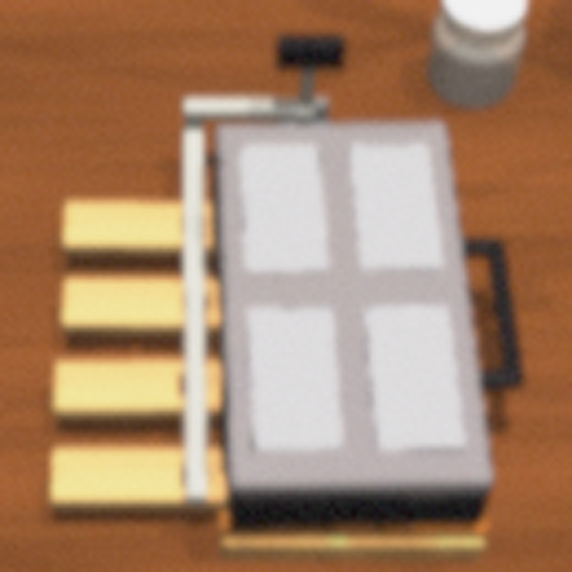

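View pics/z2.png

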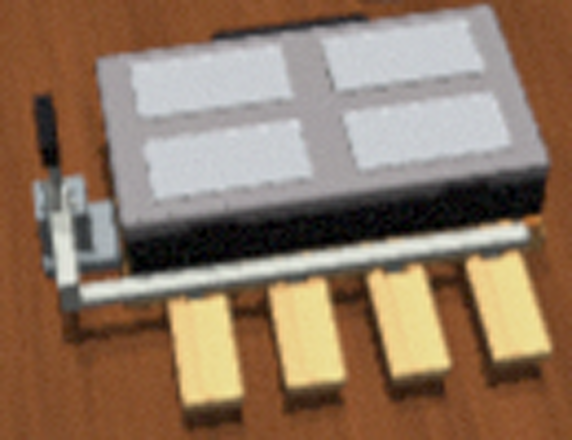

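The zooms show the handle bar at about (305,152) in the scene and (200,170) in the side view. The bar is down, and four board ends stick out. Next: handle, bar line and tray.

```bash
python3 - <<'E'
from m import *
a=load('scene0');b=load('side0')
def dark(d,box):
    x0,y0,x1,y1=box; g=d['frame'].max(2); m=np.zeros_like(g); m[y0:y1,x0:x1]=(g[y0:y1,x0:x1]<70)*255
    c=max(cv2.findContours(m,0,1)[0],key=cv2.contourArea); return c
ca=dark(a,(294,144,316,158)); cb=dark(b,(194,158,206,180))
for d,c in((a,ca),(b,cb)):
    x,y,w,h=cv2.boundingRect(c);print((x,y,w,h)); r=cv2.minAreaRect(c);print(r,ray(d,*r[0],.112),ray(d,x,y+h/2,.112),ray(d,x+w,y+h/2,.112))
# bar line
def white(d,box):
    x0,y0,x1,y1=box; f=d['frame'].astype(int); m=np.zeros(f.shape[:2],np.uint8); q=f[y0:y1,x0:x1]; m[y0:y1,x0:x1]=((q.min(2)>130)&(q.max(2)-q.min(2)<50))*255
    return max(cv2.findContours(m,0,1)[0],key=cv2.contourArea)
for d,box in((a,(274,168,284,256)),(b,(205,188,315,212))):
    c=white(d,box); r=cv2.minAreaRect(c); P=cv2.boxPoints(r); print(r,np.round([ray(d,*p,.043)[:2] for p in P],4).tolist())
# case top corners (crop scene px)
for u,v in((218,125),(447,124),(490,484),(230,486)): print('case',np.round(ray(a,235+u/4.4,140+v/4.4,.085),3))
for u,v in((100,60),(490,5),(548,165),(122,222)): print('caseS',np.round(ray(b,190+u/4.4,140+v/4.4,.085),3))
g=tray(a);c=[q for q in cv2.findContours(g,0,1)[0] if cv2.boundingRect(q)[:2]==(55,170)][0]
ap=cv2.approxPolyDP(cv2.convexHull(c),6,True)[:,0];print(ap.tolist());print(np.round([ray(a,*p,.03)[:2] for p in ap],3).tolist())
E
```

```text
(299, 149, 14, 7)
((305.5, 152.0), (6.0, 13.0), 90.0) [0.38784985 0.22598053 0.112     ] [0.38933688 0.20738871 0.112     ] [0.39029998 0.24715736 0.112     ]
(198, 162, 6, 17)
((200.34654235839844, 169.96534729003906), (16.3186092376709, 4.079652309417725), 84.2894058227539) [0.38686971 0.22209046 0.112     ] [0.38052045 0.2213708  0.112     ] [0.39626429 0.2181748  0.112     ]
((278.4999694824219, 210.99996948242188), (83.99998474121094, 4.999999046325684), 90.0) [[0.3896, 0.1422], [0.3899, 0.157], [0.6765, 0.1478], [0.6762, 0.1349]]
((258.44000244140625, 199.08001708984375), (3.9597983360290527, 102.10623168945312), 81.8698959350586) [[0.391, 0.1565], [0.676, 0.1509], [0.6737, 0.1367], [0.391, 0.1427]]
case [0.425 0.165 0.085]
case [0.427 0.313 0.085]
case [0.696 0.309 0.085]
case [0.694 0.162 0.085]
caseS [0.427 0.306 0.085]
caseS [0.693 0.307 0.085]
caseS [0.691 0.157 0.085]
caseS [0.424 0.164 0.085]
[[99, 170], [177, 184], [144, 266], [55, 245]]
[[0.369, -0.39], [0.429, -0.149], [0.699, -0.205], [0.631, -0.451]]
```

{"api": "drive_tool", "payload": {
  "deltas": [
    {"hand": 0.6, "offset": [2, -5.2, 0], "angular": [0, 0, -9]},
    {"hand": 0.6, "offset": [4, -10.4, 0], "angular": [0, 0, -18]},
    {"hand": 0.6, "offset": [6, -15.6, 0], "angular": [0, 0, -27]},
    {"hand": 0.6, "offset": [8, -20.8, 0], "angular": [0, 0, -36]},
    {"hand": 0.6, "offset": [10, -26, 0], "angular": [0, 0, -45]},
    {"hand": 0.6, "offset": [12, -31.2, 0], "angular": [0, 0, -54]},
    {"hand": 0.6, "offset": [13.6, -36.4, 0], "angular": [0, 0, -63]},
    {"hand": 0.6, "offset": [15.2, -40.9, 0], "angular": [0, 0, -70.7]}
  ],
  "force": 60
}}

```text
time: 1.15
tool_pos: [0.3865, 0.222, 0.2311]
tcp_rot: [2.246, 2.196, -0.0]
wrist_force: [0.2, -0.3, 0.7]
width: 0.599
```

{"api": "drive_tool", "payload": {
  "deltas": [
    {"hand": 0.6, "offset": [0, 0, -1.5], "angular": [0, 0, 0]},
    {"hand": 0.6, "offset": [0, 0, -3], "angular": [0, 0, 0]},
    {"hand": 0.6, "offset": [0, 0, -3], "angular": [0, 0, 0]}
  ]
}}

```text
time: 1.52
tool_pos: [0.3847, 0.2242, 0.199]
tcp_rot: [-2.238, -2.202, 0.006]
wrist_force: [1.1, -0.4, -0.3]
width: 0.596
```

```bash
python3 - <<'E'
from m import *
d=snap('wrist','w1'); s=bot.read_state(); print(s['tool_pos'],s['tcp_rot'],s['wrist_force'],s['width'],s['time'])
print(proj(d,[.386,.2235,.123]))
from scipy.spatial.transform import Rotation as R
print(R.from_rotvec(s['tcp_rot']).as_matrix().round(3))
E
```

```text
[0.385294   0.22454619 0.19993978] [-2.23806875 -2.20312218  0.00408804] [ 0.32979705 -0.05116218 -0.50141204] 0.5967081647578433 1.575
[283.18756174 216.60003123]
[[ 0.016  1.    -0.003]
 [ 1.    -0.016 -0.001]
 [-0.001 -0.003 -1.   ]]
```

View pics/w1.png

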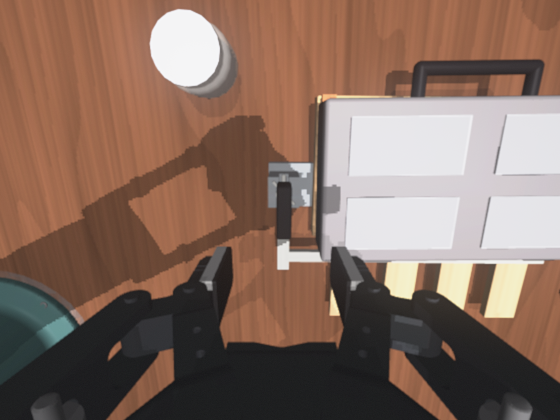

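The wrist view shows the handle centred between the open fingers, at about (284,211) against a predicted (283,217). I'll go down, grip, then check the force.

{"api": "drive_tool", "payload": {
  "deltas": [
    {"hand": 0.6, "offset": [0.05, 0, -3], "angular": [0, 0, 0]},
    {"hand": 0.6, "offset": [0.05, 0, -6], "angular": [0, 0, 0]},
    {"hand": 0.6, "offset": [0.05, 0, -8.5], "angular": [0, 0, 0]},
    {"hand": 0.6, "offset": [0.05, 0, -10.5], "angular": [0, 0, 0]},
    {"hand": 0.6, "offset": [0.05, 0, -10.5], "angular": [0, 0, 0]}
  ]
}}

```text
time: 2.2
tool_pos: [0.3854, 0.2242, 0.0949]
tcp_rot: [-2.238, -2.203, 0.006]
wrist_force: [-0.6, 0.2, 0.1]
width: 0.599
```

{"api": "drive_tool", "payload": {
  "deltas": [
    {"hand": 0.05, "offset": [0, 0, 0], "angular": [0, 0, 0]},
    {"hand": 0.05, "offset": [0, 0, 0], "angular": [0, 0, 0]},
    {"hand": 0.05, "offset": [0, 0, 0], "angular": [0, 0, 0]},
    {"hand": 0.05, "offset": [0, 0, 0], "angular": [0, 0, 0]},
    {"hand": 0.05, "offset": [0, 0, 0], "angular": [0, 0, 0]},
    {"hand": 0.05, "offset": [0, 0, 0], "angular": [0, 0, 0]},
    {"hand": 0.05, "offset": [0, 0, 0], "angular": [0, 0, 0]},
    {"hand": 0.05, "offset": [0, 0, 0], "angular": [0, 0, 0]}
  ],
  "force": 70
}}

```text
time: 3.2
tool_pos: [0.3864, 0.2247, 0.0978]
tcp_rot: [-2.241, -2.2, -0.0]
wrist_force: [-6.6, 2.0, 7.2]
width: 0.129
```

{"api": "drive_tool", "payload": {
  "deltas": [
    {"hand": 0.05, "offset": [0, 0, 0.7], "angular": [0, 0, 0]},
    {"hand": 0.05, "offset": [0, 0, 1.4], "angular": [0, 0, 0]},
    {"hand": 0.05, "offset": [0, 0, 2.1], "angular": [0, 0, 0]},
    {"hand": 0.05, "offset": [0, 0, 2.6], "angular": [0, 0, 0]},
    {"hand": 0.05, "offset": [0, 0, 2.6], "angular": [0, 0, 0]},
    {"hand": 0.05, "offset": [0, 0, 2.6], "angular": [0, 0, 0]}
  ]
}}

```text
time: 3.95
tool_pos: [0.3862, 0.2244, 0.1212]
tcp_rot: [-2.241, -2.2, -0.0]
wrist_force: [0.9, 4.9, -12.9]
width: 0.125
```

```bash
python3 - <<'E'
from m import *
for i in range(2):
    a=snap('side','s1'); s=bot.read_state(); print(s['tool_pos'],s['wrist_force'],s['torque'],s['width'])
d=snap('scene','c1')
f=np.hstack([cv2.resize(a['frame'][140:240,190:320],None,fx=3,fy=3),cv2.resize(d['frame'][140:240,235:365],None,fx=3,fy=3)]);cv2.imwrite('pics/z3.png',f)
def white(d,box):
    x0,y0,x1,y1=box; f=d['frame'].astype(int); m=np.zeros(f.shape[:2],np.uint8); q=f[y0:y1,x0:x1]; m[y0:y1,x0:x1]=((q.min(2)>130)&(q.max(2)-q.min(2)<50))*255
    return max(cv2.findContours(m,0,1)[0],key=cv2.contourArea)
for n in('side0','s1'): print(cv2.minAreaRect(white(load(n),(205,180,315,212))))
E
```

```text
[0.38613642 0.2244543  0.12109794] [  0.09577402   6.88880037 -12.56297036] [ 1.05545246 -0.2478789  -0.0019145 ] 0.12492583826566744
[0.38615927 0.22444862 0.12110475] [  1.11903325   4.9628578  -12.76290746] [ 1.00327854 -0.25491828  0.01050391] 0.12603485011150126
((253.0, 185.0), (10.0, 74.0), 90.0)
((253.5, 185.0), (10.0, 73.0), 90.0)
```

View pics/z3.png

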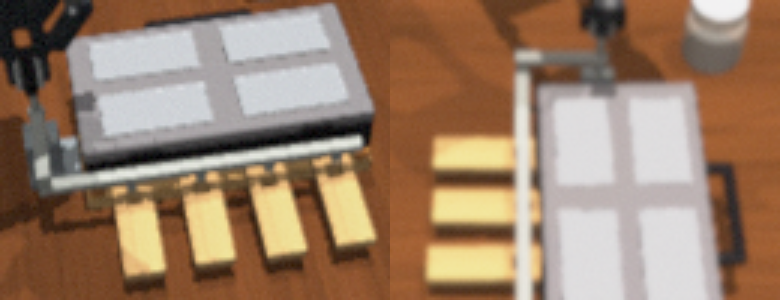

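The bar has risen with the pin: the teeth are visible clear of the boards, and the 12.8 N reading implies a lift of about 24 mm. I'll turn the handle now.

{"api": "drive_tool", "payload": {
  "deltas": [
    {"hand": 0.05, "offset": [0, 0, 0.2], "angular": [0, 0, 5]},
    {"hand": 0.05, "offset": [0, 0, 0.2], "angular": [0, 0, 15]},
    {"hand": 0.05, "offset": [0, 0, 0.2], "angular": [0, 0, 25]},
    {"hand": 0.05, "offset": [0, 0, 0.2], "angular": [0, 0, 35]},
    {"hand": 0.05, "offset": [0, 0, 0.2], "angular": [0, 0, 45]},
    {"hand": 0.05, "offset": [0, 0, 0.2], "angular": [0, 0, 55]},
    {"hand": 0.05, "offset": [0, 0, 0.2], "angular": [0, 0, 65]},
    {"hand": 0.05, "offset": [0, 0, 0.2], "angular": [0, 0, 72]}
  ]
}}

```text
time: 5.1
tool_pos: [0.387, 0.2251, 0.1235]
tcp_rot: [0.514, 3.099, 0.004]
wrist_force: [2.9, 7.9, -12.6]
width: 0.127
```

{"api": "drive_tool", "payload": {
  "deltas": [
    {"hand": 0.05, "offset": [0, 0, 0], "angular": [0, 0, 0]},
    {"hand": 0.05, "offset": [0, 0, 0], "angular": [0, 0, 0]}
  ]
}}

```text
time: 5.35
tool_pos: [0.3871, 0.2251, 0.1235]
tcp_rot: [0.52, 3.098, 0.004]
wrist_force: [2.4, 7.6, -13.3]
width: 0.123
```

```bash
python3 - <<'E'
from m import *
from scipy.spatial.transform import Rotation as R
s=bot.read_state(); print(s['tool_pos'],s['wrist_force'],s['torque'],s['width'],s['q']); M=R.from_rotvec(s['tcp_rot']).as_matrix(); print(np.degrees(np.arctan2(M[1,1],M[0,1])))
E
```

```text
[0.38705243 0.22512337 0.12351857] [  2.39462036   7.63979136 -13.34867835] [ 1.30546526 -0.3596313  -0.01125759] 0.12275583082797538 [ 0.46946708 -0.07670441  2.1849718   0.0025484   1.031581   -0.76977928]
70.92869507186022
```

{"api": "drive_tool", "payload": {
  "deltas": [
    {"hand": 0.05, "offset": [0, 0, -0.3], "angular": [0, 0, 0]},
    {"hand": 0.05, "offset": [0, 0, -0.5], "angular": [0, 0, 0]},
    {"hand": 0.05, "offset": [0, 0, -0.7], "angular": [0, 0, 0]},
    {"hand": 0.05, "offset": [0, 0, -0.7], "angular": [0, 0, 0]}
  ]
}}

```text
time: 5.85
tool_pos: [0.3871, 0.2252, 0.1173]
tcp_rot: [0.52, 3.098, 0.004]
wrist_force: [0.4, 6.4, -8.3]
width: 0.127
```

Resting now (the spring pull is falling). I'll ease down a little more, then release.

{"api": "drive_tool", "payload": {
  "deltas": [
    {"hand": 0.05, "offset": [0, 0, -0.15], "angular": [0, 0, 0]},
    {"hand": 0.05, "offset": [0, 0, -0.15], "angular": [0, 0, 0]}
  ]
}}

```text
time: 6.1
tool_pos: [0.3872, 0.2252, 0.1171]
tcp_rot: [0.52, 3.098, 0.004]
wrist_force: [-3.2, 5.2, 1.0]
width: 0.125
```

{"api": "drive_tool", "payload": {
  "deltas": [
    {"hand": 0.3, "offset": [0, 0, 0], "angular": [0, 0, 0]},
    {"hand": 0.3, "offset": [0, 0, 0], "angular": [0, 0, 0]},
    {"hand": 0.3, "offset": [0, 0, 0], "angular": [0, 0, 0]},
    {"hand": 0.3, "offset": [0, 0, 3], "angular": [0, 0, 0]},
    {"hand": 0.3, "offset": [0, 0, 7], "angular": [0, 0, 0]},
    {"hand": 0.3, "offset": [0, 0, 11], "angular": [0, 0, 0]}
  ]
}}

```text
time: 6.85
tool_pos: [0.3869, 0.2236, 0.2268]
tcp_rot: [-0.519, -3.098, 0.001]
wrist_force: [0.9, -0.0, -0.2]
width: 0.299
```

{"api": "drive_tool", "payload": {
  "deltas": [
    {"hand": 0.6, "offset": [1, -3, 0], "angular": [0, 0, -9]},
    {"hand": 0.6, "offset": [2, -6, 0], "angular": [0, 0, -18]},
    {"hand": 0.6, "offset": [3, -9, 0], "angular": [0, 0, -27]},
    {"hand": 0.6, "offset": [4, -12, 0], "angular": [0, 0, -36]},
    {"hand": 0.6, "offset": [5, -14, 0], "angular": [0, 0, -45]},
    {"hand": 0.6, "offset": [6, -14, 0], "angular": [0, 0, -54]},
    {"hand": 0.6, "offset": [7.4, -14, 0], "angular": [0, 0, -63]},
    {"hand": 0.6, "offset": [7.4, -14, 0], "angular": [0, 0, -72]}
  ]
}}

```text
time: 7.85
tool_pos: [0.4618, 0.0835, 0.2258]
tcp_rot: [2.247, 2.194, -0.0]
wrist_force: [-1.0, 0.6, 0.4]
width: 0.599
```

```bash
python3 - <<'E'
from m import *
from scipy.spatial.transform import Rotation as R
s=bot.read_state(); print(s['tool_pos'],s['wrist_force'],s['width'],s['q']); M=R.from_rotvec(s['tcp_rot']).as_matrix(); print(np.degrees(np.arctan2(M[1,1],M[0,1])))
a=snap('side','s2');d=snap('wrist','w2')
f=np.hstack([cv2.resize(a['frame'][140:240,190:290],(400,400)),cv2.resize(d['frame'][0:400,80:480],(400,400))]);cv2.imwrite('pics/z4.png',f)
print(proj(d,[.461,.085,.03]))
E
```

```text
[0.46183887 0.08350332 0.22584352] [-0.98302572  0.5780968   0.4337472 ] 0.5985241854926061 [ 1.26068184e-01 -1.29690586e-01  2.03265347e+00 -3.90825627e-04
  1.23835759e+00  1.50054581e-01]
-1.367011334545274
[280.87594177 183.48905586]
```

View pics/z4.png

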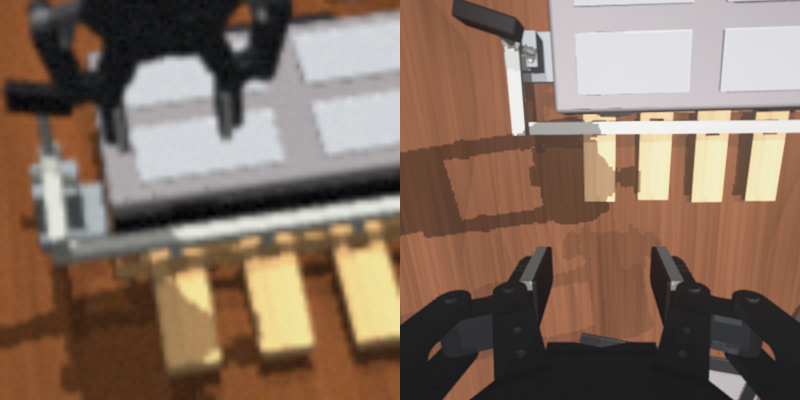

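The pin is parked with the bar raised. In the wrist view all the boards are clear of the teeth, with board 1 midway between the fingers. I'll grasp board 1.

{"api": "drive_tool", "payload": {
  "deltas": [
    {"hand": 0.6, "offset": [-0.1, 0, -5], "angular": [0, 0, 0]},
    {"hand": 0.6, "offset": [-0.1, 0, -10], "angular": [0, 0, 0]},
    {"hand": 0.6, "offset": [-0.1, 0, -15], "angular": [0, 0, 0]},
    {"hand": 0.6, "offset": [-0.1, 0, -18], "angular": [0, 0, 0]},
    {"hand": 0.6, "offset": [-0.1, 0, -20], "angular": [0, 0, 0]},
    {"hand": 0.6, "offset": [-0.1, 0, -21.2], "angular": [0, 0, 0]},
    {"hand": 0.6, "offset": [-0.1, 0, -21.2], "angular": [0, 0, 0]},
    {"hand": 0.6, "offset": [-0.1, 0, -21.2], "angular": [0, 0, 0]}
  ]
}}

```text
time: 8.95
tool_pos: [0.4609, 0.0841, 0.0147]
tcp_rot: [2.24, 2.201, 0.002]
wrist_force: [0.4, 0.4, 0.7]
width: 0.6
```

{"api": "drive_tool", "payload": {
  "deltas": [
    {"hand": 0.3, "offset": [0, 0, 0], "angular": [0, 0, 0]},
    {"hand": 0.3, "offset": [0, 0, 0], "angular": [0, 0, 0]},
    {"hand": 0.3, "offset": [0, 0, 0], "angular": [0, 0, 0]},
    {"hand": 0.3, "offset": [0, 0, 0], "angular": [0, 0, 0]},
    {"hand": 0.3, "offset": [0, 0, 0], "angular": [0, 0, 0]},
    {"hand": 0.3, "offset": [0, 0, 0], "angular": [0, 0, 0]}
  ],
  "force": 60
}}

```text
time: 9.7
tool_pos: [0.4611, 0.0841, 0.0152]
tcp_rot: [2.24, 2.201, 0.003]
wrist_force: [-2.0, -0.7, 5.4]
width: 0.4
```

```bash
python3 - <<'E'
from m import *
a=snap('side','s3'); s=bot.read_state(); print(s['tool_pos'],s['wrist_force'],s['width'])
d=snap('scene','c3')
f=np.hstack([cv2.resize(a['frame'][140:240,190:320],None,fx=3,fy=3),cv2.resize(d['frame'][140:240,215:345],None,fx=3,fy=3)]);cv2.imwrite('pics/z5.png',f)
E
```

```text
[0.46104582 0.08408942 0.01518839] [-2.03511864 -0.11603551  6.15479009] 0.40217394436874804
```

View pics/z5.png

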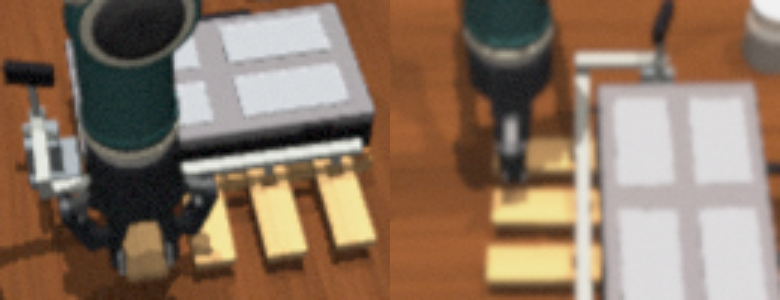

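{"api": "drive_tool", "payload": {
  "deltas": [
    {"hand": 0.3, "offset": [0, 0, 0.1], "angular": [0, 0, 0]},
    {"hand": 0.3, "offset": [0, -1, 0.15], "angular": [0, 0, 0]},
    {"hand": 0.3, "offset": [-0.05, -3, 0.15], "angular": [0, 0, 0]},
    {"hand": 0.3, "offset": [-0.1, -5, 0.15], "angular": [0, 0, 0]},
    {"hand": 0.3, "offset": [-0.15, -7, 0.15], "angular": [0, 0, 0]},
    {"hand": 0.3, "offset": [-0.2, -9, 0.15], "angular": [0, 0, 0]},
    {"hand": 0.3, "offset": [-0.25, -11, 0.15], "angular": [0, 0, 0]},
    {"hand": 0.3, "offset": [-0.3, -14, 0.15], "angular": [0, 0, 0]}
  ]
}}

```text
time: 10.8
tool_pos: [0.4568, -0.0565, 0.0154]
tcp_rot: [-2.24, -2.203, -0.0]
wrist_force: [0.2, -0.4, -0.6]
width: 0.409
```

{"api": "drive_tool", "payload": {
  "deltas": [
    {"hand": 0.3, "offset": [0, -2, 0], "angular": [0, 0, 0]},
    {"hand": 0.3, "offset": [0, -3, 3], "angular": [0, 0, 0]},
    {"hand": 0.3, "offset": [0, -4, 6], "angular": [0, 0, 0]},
    {"hand": 0.3, "offset": [0, -5, 8], "angular": [0, 0, 0]},
    {"hand": 0.3, "offset": [0, -5, 8], "angular": [0, 0, 0]}
  ]
}}

```text
time: 11.42
tool_pos: [0.4586, -0.1071, 0.0972]
tcp_rot: [2.24, 2.197, 0.003]
wrist_force: [0.7, 1.1, -0.3]
width: 0.406
```

```bash
python3 - <<'E'
from m import *
a=snap('side','s4'); s=bot.read_state(); print(s['tool_pos'],s['wrist_force'],s['width'],s['time'])
d=snap('scene','c4'); w=snap('wrist','w4')
f=np.hstack([cv2.resize(d['frame'][120:320,40:380],(510,300)),cv2.resize(w['frame'],(400,300))]);cv2.imwrite('pics/z6.png',cv2.resize(f,(800,264)))
g=tray(d)
for c in cv2.findContours(g,0,1)[0]:
    x,y,ww,h=cv2.boundingRect(c)
    if 30<x<80 and 150<y<200 and ww>90:
        ap=cv2.approxPolyDP(cv2.convexHull(c),6,True)[:,0];print(ap.tolist());print(np.round([ray(d,*p,.03)[:2] for p in ap],3).tolist())
E
```

```text
[ 0.4573971  -0.10635797  0.09574033] [ 0.22461671  0.1897452  -0.79899551] 0.4040917690637407 11.475
[[99, 170], [178, 186], [144, 266], [55, 245]]
[[0.369, -0.39], [0.437, -0.146], [0.699, -0.205], [0.631, -0.451]]
```

View pics/z6.png

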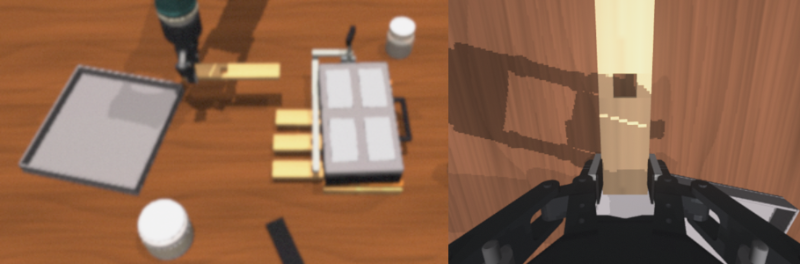

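Board 1 is clear of the case and held straight. The case, bar and tray are unchanged. I'll carry it to the slot nearest the robot.

{"api": "drive_tool", "payload": {
  "deltas": [
    {"hand": 0.3, "offset": [-0.5, -4, 0], "angular": [0, 0, -2]},
    {"hand": 0.3, "offset": [-1, -9, 0], "angular": [0, 0, -4]},
    {"hand": 0.3, "offset": [-1.6, -14, 0], "angular": [0, 0, -7]},
    {"hand": 0.3, "offset": [-2.2, -19, 0], "angular": [0, 0, -10]},
    {"hand": 0.3, "offset": [-2.9, -24.4, 0], "angular": [0, 0, -12]},
    {"hand": 0.3, "offset": [-2.9, -24.4, -3], "angular": [0, 0, -12]},
    {"hand": 0.3, "offset": [-2.9, -24.4, -6], "angular": [0, 0, -12]},
    {"hand": 0.3, "offset": [-2.9, -24.4, -6], "angular": [0, 0, -12]}
  ]
}}

```text
time: 12.58
tool_pos: [0.4249, -0.347, 0.031]
tcp_rot: [-2.452, -1.95, 0.002]
wrist_force: [0.2, 0.1, -1.2]
width: 0.403
```

{"api": "drive_tool", "payload": {
  "deltas": [
    {"hand": 0.3, "offset": [0, 0, -1.2], "angular": [0, 0, 0]},
    {"hand": 0.3, "offset": [0, 0, -2.2], "angular": [0, 0, 0]},
    {"hand": 0.3, "offset": [0, 0, -3], "angular": [0, 0, 0]},
    {"hand": 0.3, "offset": [0, 0, -3], "angular": [0, 0, 0]}
  ]
}}

```text
time: 13.08
tool_pos: [0.4277, -0.3496, 0.0047]
tcp_rot: [-2.458, -1.955, 0.0]
wrist_force: [1.4, -0.1, -0.8]
width: 0.403
```

{"api": "drive_tool", "payload": {
  "deltas": [
    {"hand": 0.51, "offset": [0, 0, 0], "angular": [0, 0, 0]},
    {"hand": 0.51, "offset": [0, 0, 0], "angular": [0, 0, 0]},
    {"hand": 0.51, "offset": [0, 0, 0], "angular": [0, 0, 0]},
    {"hand": 0.51, "offset": [0, 0, 2], "angular": [0, 0, 0]},
    {"hand": 0.51, "offset": [0, 0, 5], "angular": [0, 0, 0]},
    {"hand": 0.6, "offset": [1, 3, 9], "angular": [0, 0, 4]},
    {"hand": 0.6, "offset": [2, 9, 11], "angular": [0, 0, 8]},
    {"hand": 0.6, "offset": [3, 15, 12], "angular": [0, 0, 12]}
  ]
}}

```text
time: 14.08
tool_pos: [0.4592, -0.2002, 0.1274]
tcp_rot: [2.238, 2.199, 0.002]
wrist_force: [0.8, -0.3, 0.6]
width: 0.597
```

{"api": "drive_tool", "payload": {
  "deltas": [
    {"hand": 0.6, "offset": [1, 6, 0], "angular": [0, 0, 0]},
    {"hand": 0.6, "offset": [2, 12, 0], "angular": [0, 0, 0]},
    {"hand": 0.6, "offset": [4, 17, 0], "angular": [0, 0, 0]},
    {"hand": 0.6, "offset": [5, 21, 0], "angular": [0, 0, 0]},
    {"hand": 0.6, "offset": [6.4, 25, 0], "angular": [0, 0, 0]},
    {"hand": 0.6, "offset": [6.6, 28, 0], "angular": [0, 0, 0]},
    {"hand": 0.6, "offset": [6.6, 28, 0], "angular": [0, 0, 0]}
  ]
}}

```text
time: 14.95
tool_pos: [0.5241, 0.081, 0.1254]
tcp_rot: [2.238, 2.205, 0.001]
wrist_force: [0.0, -0.9, 0.3]
width: 0.601
```

```bash
cat > st.py <<'E'
from m import *
from scipy.spatial.transform import Rotation as R
import sys
def state():
    s=bot.read_state(); M=R.from_rotvec(s['tcp_rot']).as_matrix(); print('pos',s['tool_pos'].round(4),'F',s['wrist_force'].round(1),'w',round(s['width'],3),'yaw',round(np.degrees(np.arctan2(M[1,1],M[0,1])),2),'t',round(s['time'],2))
def traycorners(d):
    f=d['frame'].astype(int); m=((f.max(2)-f.min(2)<45)|(f[...,0]>0.62*f[...,2])).astype(np.uint8)*255
    m=np.zeros_like(m)|tray(d)
    for c in cv2.findContours(m,0,1)[0]:
        x,y,w,h=cv2.boundingRect(c)
        if w>90 and h>70 and x<150 and y>140 and x>5:
            ap=cv2.approxPolyDP(cv2.convexHull(c),6,True)[:,0]; P=np.array([ray(d,*p,.03)[:2] for p in ap]); r=cv2.minAreaRect(P.astype(np.float32)*1000)
            print('tray',P.round(3).tolist(),r)
def case(d):
    f=d['frame'].astype(int); m=np.zeros(f.shape[:2],np.uint8); q=f[140:270,282:360]; m[140:270,282:360]=((q.max(2)-q.min(2)<40)&(q.min(2)>140))*255
    c=max(cv2.findContours(m,0,1)[0],key=cv2.contourArea); print('case',[round(float(v),1) for v in np.ravel(cv2.boundingRect(c))],cv2.contourArea(c))
E
python3 - <<'E'
from st import *
state(); d=snap('scene','c5'); traycorners(d)
case(load('scene0'));case(d)
for c in boards(d,(240,175,285,262)):
    r=cv2.minAreaRect(c); P=cv2.boxPoints(r); print(np.round([ray(d,*p,.03)[:2] for p in P],3).tolist())
for c in boards(d,(40,150,200,280)):
    r=cv2.minAreaRect(c); print('intray',r,ray(d,*r[0],.014))
w=snap('wrist','w5'); print(proj(w,[.524,.085,.03]))
f=np.hstack([cv2.resize(d['frame'][120:320,40:380],(510,300)),cv2.resize(w['frame'],(400,300))]);cv2.imwrite('pics/z7.png',cv2.resize(f,(800,264)))
E
```

```text
pos [0.5241 0.081  0.1254] F [ 0.  -0.9  0.3] w 0.601 yaw -0.85 t 14.95
tray [[0.369, -0.39], [0.429, -0.149], [0.699, -0.205], [0.631, -0.451]] ((534.3809814453125, -297.5818786621094), (255.37399291992188, 279.2002258300781), 76.87711334228516)
case [285.0, 168.0, 62.0, 82.0] 4373.5
case [282.0, 168.0, 64.0, 83.0] 4374.5
[[0.63, 0.056], [0.632, 0.157], [0.675, 0.156], [0.673, 0.057]]
[[0.566, 0.055], [0.567, 0.138], [0.61, 0.137], [0.608, 0.056]]
[[0.504, 0.063], [0.506, 0.139], [0.547, 0.138], [0.545, 0.063]]
intray ((135.51351928710938, 192.91893005371094), (67.07479095458984, 11.507928848266602), 9.462322235107422) [ 0.44720609 -0.27204478  0.014     ]
[281.23683509 203.07667327]
```

View pics/z7.png

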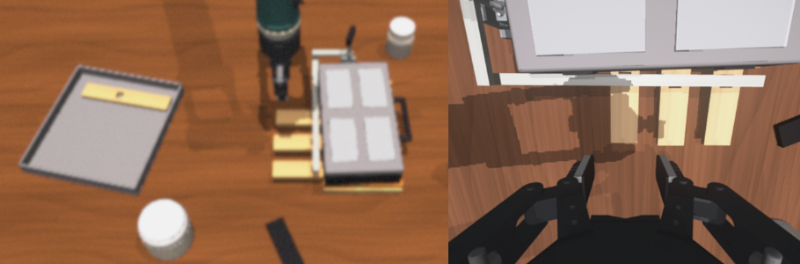

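Board 1 lies flat in its slot, and tray and case haven't moved. Now board 2.

{"api": "drive_tool", "payload": {
  "deltas": [
    {"hand": 0.6, "offset": [0, 0.3, -4], "angular": [0, 0, -0.3]},
    {"hand": 0.6, "offset": [0, 0.3, -8], "angular": [0, 0, -0.3]},
    {"hand": 0.6, "offset": [0, 0.3, -10], "angular": [0, 0, -0.3]},
    {"hand": 0.6, "offset": [0, 0.3, -10.9], "angular": [0, 0, -0.3]},
    {"hand": 0.6, "offset": [0, 0.3, -10.9], "angular": [0, 0, -0.3]}
  ]
}}

```text
time: 15.68
tool_pos: [0.5237, 0.0815, 0.016]
tcp_rot: [-2.248, -2.194, 0.001]
wrist_force: [0.4, -0.3, 0.2]
width: 0.601
```

{"api": "drive_tool", "payload": {
  "deltas": [
    {"hand": 0.3, "offset": [0, 0, 0], "angular": [0, 0, 0]},
    {"hand": 0.3, "offset": [0, 0, 0], "angular": [0, 0, 0]},
    {"hand": 0.3, "offset": [0, 0, 0], "angular": [0, 0, 0]},
    {"hand": 0.3, "offset": [0, 0, 0], "angular": [0, 0, 0]},
    {"hand": 0.3, "offset": [0, 0, 0], "angular": [0, 0, 0]},
    {"hand": 0.3, "offset": [0, 0, 0], "angular": [0, 0, 0]}
  ]
}}

```text
time: 16.42
tool_pos: [0.5249, 0.082, 0.0177]
tcp_rot: [2.245, 2.195, 0.002]
wrist_force: [-2.1, -2.5, 6.2]
width: 0.402
```

{"api": "drive_tool", "payload": {
  "deltas": [
    {"hand": 0.3, "offset": [0, 0, 0.1], "angular": [0, 0, 0]},
    {"hand": 0.3, "offset": [0, -1, 0.15], "angular": [0, 0, 0]},
    {"hand": 0.3, "offset": [-0.05, -3, 0.15], "angular": [0, 0, 0]},
    {"hand": 0.3, "offset": [-0.1, -5, 0.15], "angular": [0, 0, 0]},
    {"hand": 0.3, "offset": [-0.15, -7, 0.15], "angular": [0, 0, 0]},
    {"hand": 0.3, "offset": [-0.2, -9, 0.15], "angular": [0, 0, 0]},
    {"hand": 0.3, "offset": [-0.25, -11, 0.15], "angular": [0, 0, 0]},
    {"hand": 0.3, "offset": [-0.3, -14, 0.15], "angular": [0, 0, 0]}
  ]
}}

```text
time: 17.42
tool_pos: [0.5206, -0.0583, 0.0176]
tcp_rot: [-2.246, -2.196, 0.0]
wrist_force: [-0.5, -0.6, -1.0]
width: 0.406
```

{"api": "drive_tool", "payload": {
  "deltas": [
    {"hand": 0.3, "offset": [0, -2, 0], "angular": [0, 0, 0]},
    {"hand": 0.3, "offset": [0, -3, 3], "angular": [0, 0, 0]},
    {"hand": 0.3, "offset": [0, -4, 6], "angular": [0, 0, 0]},
    {"hand": 0.3, "offset": [0, -5, 8], "angular": [0, 0, 0]},
    {"hand": 0.3, "offset": [0, -5, 8], "angular": [0, 0, 0]}
  ]
}}

```text
time: 18.05
tool_pos: [0.5224, -0.1089, 0.0996]
tcp_rot: [2.246, 2.192, 0.003]
wrist_force: [0.1, -0.3, -1.7]
width: 0.403
```

```bash
cat >> st.py <<'E'
def hold():
    # held board in wrist view: hole pixel and board outline
    w=snap('wrist'); hsv=cv2.cvtColor(w['frame'],cv2.COLOR_BGR2HSV); m=cv2.inRange(hsv,(15,50,90),(35,255,255)); c=cv2.findContours(m,cv2.RETR_CCOMP,1)
    for q,h in zip(c[0],c[1][0]):
        A=cv2.contourArea(q)
        if A>250: r=cv2.minAreaRect(q); print('hole' if h[3]>=0 else 'blob',A,np.round(r[0],1),np.round(r[1],1),round(r[2],1))
def allb(d):
    for c in boards(d,(240,175,285,262)):
        P=cv2.boxPoints(cv2.minAreaRect(c)); print('bay',np.round([ray(d,*p,.03)[:2] for p in P],3).tolist())
    for c in boards(d,(30,140,200,290)):
        r=cv2.minAreaRect(c); print('intray',np.round(r[1],1),ray(d,*r[0],.014)[:2].round(3))
E
python3 - <<'E'
from st import *
state(); d=snap('scene','c6'); traycorners(d); case(d); allb(d); hold()
E
```

```text
pos [ 0.5224 -0.1089  0.0996] F [ 0.1 -0.3 -1.7] w 0.403 yaw -1.39 t 18.05
case [282.0, 168.0, 64.0, 83.0] 4387.5
bay [[0.63, 0.056], [0.632, 0.157], [0.675, 0.156], [0.673, 0.057]]
bay [[0.566, 0.055], [0.567, 0.138], [0.61, 0.137], [0.608, 0.056]]
bay [[0.438, 0.036], [0.438, 0.071], [0.486, 0.071], [0.485, 0.037]]
intray [12. 15.] [ 0.448 -0.108]
intray [67.8 12.2] [ 0.448 -0.271]
blob 22703.0 [278.5 150.5] [301.  93.] 90.0
hole 1345.5 [279.5 130.5] [37. 39.] 0.0
```

{"api": "drive_tool", "payload": {
  "deltas": [
    {"hand": 0.3, "offset": [-0.6, -4.5, 0], "angular": [0, 0, -2]},
    {"hand": 0.3, "offset": [-1.3, -9.5, 0], "angular": [0, 0, -4]},
    {"hand": 0.3, "offset": [-2, -15, 0], "angular": [0, 0, -7]},
    {"hand": 0.3, "offset": [-2.8, -20.5, 0], "angular": [0, 0, -10]},
    {"hand": 0.3, "offset": [-3.7, -25.9, 0], "angular": [0, 0, -12.1]},
    {"hand": 0.3, "offset": [-3.7, -25.9, -3], "angular": [0, 0, -12.1]},
    {"hand": 0.3, "offset": [-3.7, -25.9, -5], "angular": [0, 0, -12.1]},
    {"hand": 0.3, "offset": [-3.7, -25.9, -5], "angular": [0, 0, -12.1]}
  ]
}}

```text
time: 19.15
tool_pos: [0.4815, -0.3638, 0.0439]
tcp_rot: [-2.459, -1.943, 0.002]
wrist_force: [-0.8, 0.6, -0.1]
width: 0.399
```

```bash
python3 - <<'E'
from st import *
state(); d=snap('scene','c7'); allb(d); hold()
E
```

```text
pos [ 0.4815 -0.3638  0.0439] F [-0.8  0.6 -0.1] w 0.399 yaw -13.37 t 19.15
bay [[0.63, 0.056], [0.632, 0.157], [0.675, 0.156], [0.673, 0.057]]
bay [[0.567, 0.054], [0.565, 0.138], [0.61, 0.138], [0.611, 0.056]]
intray [75.  20.9] [ 0.46  -0.284]
blob 24124.5 [279.  151.5] [303.  92.] 90.0
hole 1354.5 [279.5 130. ] [37. 38.] 0.0
blob 16381.0 [187.4 130.2] [271.4  71.8] 82.8
hole 802.0 [183.  130.5] [30. 31.] 0.0
```

{"api": "drive_tool", "payload": {
  "deltas": [
    {"hand": 0.3, "offset": [0, 0, -1.8], "angular": [0, 0, 0]},
    {"hand": 0.3, "offset": [0, 0, -3], "angular": [0, 0, 0]},
    {"hand": 0.3, "offset": [0, 0, -4.2], "angular": [0, 0, 0]},
    {"hand": 0.3, "offset": [0, 0, -4.2], "angular": [0, 0, 0]}
  ]
}}

```text
time: 19.75
tool_pos: [0.4835, -0.3663, 0.0046]
tcp_rot: [-2.465, -1.946, 0.001]
wrist_force: [-0.5, -0.7, 0.2]
width: 0.401
```

{"api": "drive_tool", "payload": {
  "deltas": [
    {"hand": 0.51, "offset": [0, 0, 0], "angular": [0, 0, 0]},
    {"hand": 0.51, "offset": [0, 0, 0], "angular": [0, 0, 0]},
    {"hand": 0.51, "offset": [0, 0, 0], "angular": [0, 0, 0]},
    {"hand": 0.51, "offset": [0, 0, 2], "angular": [0, 0, 0]},
    {"hand": 0.51, "offset": [0, 0, 5], "angular": [0, 0, 0]},
    {"hand": 0.6, "offset": [1, 3, 9], "angular": [0, 0, 4]},
    {"hand": 0.6, "offset": [2, 9, 11], "angular": [0, 0, 8]},
    {"hand": 0.6, "offset": [3, 15, 12], "angular": [0, 0, 12.4]}
  ]
}}

```text
time: 20.75
tool_pos: [0.5155, -0.217, 0.1294]
tcp_rot: [2.237, 2.199, 0.003]
wrist_force: [0.9, -0.0, -0.4]
width: 0.598
```

{"api": "drive_tool", "payload": {
  "deltas": [
    {"hand": 0.6, "offset": [1, 6, 0], "angular": [0, 0, 0]},
    {"hand": 0.6, "offset": [2, 12, 0], "angular": [0, 0, 0]},
    {"hand": 0.6, "offset": [4, 17, 0], "angular": [0, 0, 0]},
    {"hand": 0.6, "offset": [5, 22, 0], "angular": [0, 0, 0]},
    {"hand": 0.6, "offset": [6.4, 26, 0], "angular": [0, 0, 0]},
    {"hand": 0.6, "offset": [7.2, 29.9, 0], "angular": [0, 0, 0]},
    {"hand": 0.6, "offset": [7.2, 29.9, 0], "angular": [0, 0, 0]}
  ]
}}

```text
time: 21.62
tool_pos: [0.5868, 0.0843, 0.1274]
tcp_rot: [2.236, 2.205, 0.004]
wrist_force: [0.8, -0.7, 1.4]
width: 0.597
```

```bash
python3 - <<'E'
from st import *
state(); d=snap('scene','c8'); traycorners(d);case(d);allb(d);state()
E
```

```text
pos [0.5868 0.0843 0.1274] F [ 0.8 -0.7  1.4] w 0.597 yaw -0.82 t 21.62
tray [[0.369, -0.39], [0.429, -0.149], [0.699, -0.205], [0.631, -0.451]] ((534.3809814453125, -297.5818786621094), (255.37399291992188, 279.2002258300781), 76.87711334228516)
case [282.0, 168.0, 64.0, 83.0] 4372.5
bay [[0.63, 0.056], [0.632, 0.157], [0.675, 0.156], [0.673, 0.057]]
bay [[0.566, 0.055], [0.567, 0.138], [0.61, 0.137], [0.608, 0.056]]
intray [68.8 12.3] [ 0.503 -0.286]
intray [67.  11.7] [ 0.447 -0.272]
pos [0.5863 0.0828 0.127 ] F [-0.9 -0.5  0.6] w 0.6 yaw -0.88 t 21.68
```

{"api": "drive_tool", "payload": {
  "deltas": [
    {"hand": 0.6, "offset": [0.1, 0, -4], "angular": [0, 0, -0.3]},
    {"hand": 0.6, "offset": [0.1, 0, -8], "angular": [0, 0, -0.3]},
    {"hand": 0.6, "offset": [0.1, 0, -10], "angular": [0, 0, -0.3]},
    {"hand": 0.6, "offset": [0.1, 0, -10.9], "angular": [0, 0, -0.3]},
    {"hand": 0.6, "offset": [0.1, 0, -10.9], "angular": [0, 0, -0.3]}
  ]
}}

```text
time: 22.3
tool_pos: [0.5871, 0.0813, 0.0169]
tcp_rot: [2.247, 2.195, 0.0]
wrist_force: [0.5, 0.1, -0.7]
width: 0.599
```

{"api": "drive_tool", "payload": {
  "deltas": [
    {"hand": 0.3, "offset": [0, 0, 0], "angular": [0, 0, 0]},
    {"hand": 0.3, "offset": [0, 0, 0], "angular": [0, 0, 0]},
    {"hand": 0.3, "offset": [0, 0, 0], "angular": [0, 0, 0]},
    {"hand": 0.3, "offset": [0, 0, 0], "angular": [0, 0, 0]},
    {"hand": 0.3, "offset": [0, 0, 0], "angular": [0, 0, 0]},
    {"hand": 0.3, "offset": [0, 0, 0], "angular": [0, 0, 0]}
  ]
}}

```text
time: 23.05
tool_pos: [0.5881, 0.0816, 0.0185]
tcp_rot: [2.245, 2.195, 0.003]
wrist_force: [-1.3, -2.2, 6.8]
width: 0.398
```

{"api": "drive_tool", "payload": {
  "deltas": [
    {"hand": 0.3, "offset": [0, 0, 0.1], "angular": [0, 0, 0]},
    {"hand": 0.3, "offset": [0, -1, 0.15], "angular": [0, 0, 0]},
    {"hand": 0.3, "offset": [-0.05, -3, 0.15], "angular": [0, 0, 0]},
    {"hand": 0.3, "offset": [-0.1, -5, 0.15], "angular": [0, 0, 0]},
    {"hand": 0.3, "offset": [-0.15, -7, 0.15], "angular": [0, 0, 0]},
    {"hand": 0.3, "offset": [-0.2, -9, 0.15], "angular": [0, 0, 0]},
    {"hand": 0.3, "offset": [-0.25, -11, 0.15], "angular": [0, 0, 0]},
    {"hand": 0.3, "offset": [-0.3, -14, 0.15], "angular": [0, 0, 0]}
  ]
}}

```text
time: 24.05
tool_pos: [0.5833, -0.0596, 0.0178]
tcp_rot: [-2.246, -2.197, 0.001]
wrist_force: [0.8, 0.2, -0.4]
width: 0.403
```

{"api": "drive_tool", "payload": {
  "deltas": [
    {"hand": 0.3, "offset": [0, -2, 0], "angular": [0, 0, 0]},
    {"hand": 0.3, "offset": [0, -3, 3], "angular": [0, 0, 0]},
    {"hand": 0.3, "offset": [0, -4, 6], "angular": [0, 0, 0]},
    {"hand": 0.3, "offset": [0, -5, 8], "angular": [0, 0, 0]},
    {"hand": 0.3, "offset": [0, -5, 8], "angular": [0, 0, 0]}
  ]
}}

```text
time: 24.68
tool_pos: [0.5853, -0.1096, 0.1001]
tcp_rot: [2.246, 2.192, 0.003]
wrist_force: [-0.4, -0.2, -1.6]
width: 0.407
```

```bash
python3 - <<'E'
from st import *
state(); d=snap('scene','c9'); traycorners(d); case(d); allb(d); hold(); state()
E
```

```text
pos [ 0.5853 -0.1096  0.1001] F [-0.4 -0.2 -1.6] w 0.407 yaw -1.4 t 24.68
tray [[0.314, -0.153], [0.551, -0.12], [0.699, -0.205], [0.631, -0.451], [0.369, -0.39]] ((487.42059326171875, -261.23992919921875), (304.8359680175781, 387.1704406738281), 76.87712860107422)
case [282.0, 168.0, 64.0, 83.0] 4393.5
bay [[0.63, 0.056], [0.632, 0.157], [0.675, 0.156], [0.673, 0.057]]
bay [[0.507, 0.037], [0.507, 0.063], [0.552, 0.063], [0.552, 0.038]]
intray [13. 18.] [ 0.518 -0.106]
intray [68.7 12.5] [ 0.503 -0.286]
intray [65.9 12.7] [ 0.445 -0.274]
blob 397.0 [143.8 399.7] [11.3 59.4] 43.7
blob 24391.0 [277. 154.] [308.  92.] 90.0
hole 1306.0 [279. 141.] [38. 38.] 0.0
hole 294.0 [301.1  94.1] [54.  10.8] 88.8
pos [ 0.5832 -0.1083  0.0973] F [-0.4  0.9 -0.8] w 0.403 yaw -1.35 t 24.77
```

{"api": "drive_tool", "payload": {
  "deltas": [
    {"hand": 0.3, "offset": [-0.6, -4.5, 0], "angular": [0, 0, -2]},
    {"hand": 0.3, "offset": [-1.3, -9.5, 0], "angular": [0, 0, -4]},
    {"hand": 0.3, "offset": [-2, -15, 0], "angular": [0, 0, -7]},
    {"hand": 0.3, "offset": [-2.8, -21, 0], "angular": [0, 0, -10]},
    {"hand": 0.3, "offset": [-3.9, -26.7, 0], "angular": [0, 0, -12.1]},
    {"hand": 0.3, "offset": [-3.9, -26.7, -3], "angular": [0, 0, -12.1]},
    {"hand": 0.3, "offset": [-3.9, -26.7, -5], "angular": [0, 0, -12.1]},
    {"hand": 0.3, "offset": [-3.9, -26.7, -5], "angular": [0, 0, -12.1]}
  ]
}}

```text
time: 25.78
tool_pos: [0.5423, -0.3724, 0.0439]
tcp_rot: [-2.459, -1.943, 0.003]
wrist_force: [-0.3, -0.6, -1.1]
width: 0.402
```

```bash
python3 - <<'E'
from st import *
state(); d=snap('scene','c10'); allb(d); hold(); state()
E
```

```text
pos [ 0.5423 -0.3724  0.0439] F [-0.3 -0.6 -1.1] w 0.402 yaw -13.37 t 25.77
bay [[0.63, 0.056], [0.632, 0.157], [0.675, 0.156], [0.673, 0.057]]
intray [76.7 23.9] [ 0.519 -0.297]
intray [66.9 12.2] [ 0.447 -0.272]
blob 24359.0 [277.  154.5] [309.  92.] 90.0
hole 1309.0 [279. 140.] [36. 38.] 0.0
blob 16889.0 [181.8 134.4] [280.4  71.5] 82.5
hole 766.0 [178.3 140.7] [30.2 29.6] 86.2
blob 16954.0 [ 80.2 134.2] [288.7  68.9] 78.1
hole 723.5 [ 79.1 140.4] [31.8 27.9] 79.7
pos [ 0.5448 -0.374   0.0474] F [ 0.3  0.1 -0.2] w 0.398 yaw -13.34 t 25.88
```

{"api": "drive_tool", "payload": {
  "deltas": [
    {"hand": 0.3, "offset": [0, 0, -1.8], "angular": [0, 0, 0]},
    {"hand": 0.3, "offset": [0, 0, -3], "angular": [0, 0, 0]},
    {"hand": 0.3, "offset": [0, 0, -4.2], "angular": [0, 0, 0]},
    {"hand": 0.3, "offset": [0, 0, -4.2], "angular": [0, 0, 0]}
  ]
}}

```text
time: 26.38
tool_pos: [0.5441, -0.3748, 0.0047]
tcp_rot: [-2.464, -1.945, 0.001]
wrist_force: [0.3, -0.2, -1.0]
width: 0.401
```

{"api": "drive_tool", "payload": {
  "deltas": [
    {"hand": 0.51, "offset": [0, 0, 0], "angular": [0, 0, 0]},
    {"hand": 0.51, "offset": [0, 0, 0], "angular": [0, 0, 0]},
    {"hand": 0.51, "offset": [0, 0, 0], "angular": [0, 0, 0]},
    {"hand": 0.51, "offset": [0, 0, 2], "angular": [0, 0, 0]},
    {"hand": 0.51, "offset": [0, 0, 5], "angular": [0, 0, 0]},
    {"hand": 0.6, "offset": [1, 3, 9], "angular": [0, 0, 4]},
    {"hand": 0.6, "offset": [2, 9, 11], "angular": [0, 0, 8]},
    {"hand": 0.6, "offset": [3, 15, 12], "angular": [0, 0, 12.2]}
  ]
}}

```text
time: 27.38
tool_pos: [0.5765, -0.2257, 0.1301]
tcp_rot: [2.241, 2.195, 0.004]
wrist_force: [0.5, 0.7, -0.1]
width: 0.6
```

{"api": "drive_tool", "payload": {
  "deltas": [
    {"hand": 0.6, "offset": [1, 6, 0], "angular": [0, 0, 0]},
    {"hand": 0.6, "offset": [2, 12, 0], "angular": [0, 0, 0]},
    {"hand": 0.6, "offset": [4, 17, 0], "angular": [0, 0, 0]},
    {"hand": 0.6, "offset": [5, 22, 0], "angular": [0, 0, 0]},
    {"hand": 0.6, "offset": [6.4, 26, 0], "angular": [0, 0, 0]},
    {"hand": 0.6, "offset": [7.8, 30.5, 0], "angular": [0, 0, 0]},
    {"hand": 0.6, "offset": [7.8, 30.5, 0], "angular": [0, 0, 0]}
  ]
}}

```text
time: 28.25
tool_pos: [0.654, 0.0823, 0.128]
tcp_rot: [2.24, 2.201, 0.004]
wrist_force: [-0.0, -1.4, 0.5]
width: 0.601
```

```bash
python3 - <<'E'
from st import *
state(); d=snap('scene','c11'); traycorners(d);case(d);allb(d);state()
E
```

```text
pos [0.654  0.0823 0.128 ] F [-0.  -1.4  0.5] w 0.601 yaw -1.0 t 28.25
tray [[0.369, -0.39], [0.429, -0.149], [0.699, -0.205], [0.631, -0.451]] ((534.3809814453125, -297.5818786621094), (255.37399291992188, 279.2002258300781), 76.87711334228516)
case [282.0, 168.0, 64.0, 83.0] 4381.5
bay [[0.63, 0.056], [0.632, 0.157], [0.675, 0.156], [0.673, 0.057]]
intray [71.6 12.7] [ 0.562 -0.299]
intray [68.8 12.2] [ 0.503 -0.286]
intray [67.1 11.7] [ 0.448 -0.272]
pos [0.6534 0.0805 0.1276] F [ 0.4 -0.1 -0.1] w 0.601 yaw -1.06 t 28.3
```

{"api": "drive_tool", "payload": {
  "deltas": [
    {"hand": 0.6, "offset": [-0.1, 0, -4], "angular": [0, 0, -0.2]},
    {"hand": 0.6, "offset": [-0.1, 0, -8], "angular": [0, 0, -0.2]},
    {"hand": 0.6, "offset": [-0.1, 0, -10], "angular": [0, 0, -0.2]},
    {"hand": 0.6, "offset": [-0.1, 0, -10.9], "angular": [0, 0, -0.2]},
    {"hand": 0.6, "offset": [-0.1, 0, -10.9], "angular": [0, 0, -0.2]}
  ]
}}

```text
time: 28.92
tool_pos: [0.6521, 0.0786, 0.0174]
tcp_rot: [2.249, 2.193, 0.0]
wrist_force: [0.4, -0.7, 0.4]
width: 0.598
```

{"api": "drive_tool", "payload": {
  "deltas": [
    {"hand": 0.3, "offset": [0, 0, 0], "angular": [0, 0, 0]},
    {"hand": 0.3, "offset": [0, 0, 0], "angular": [0, 0, 0]},
    {"hand": 0.3, "offset": [0, 0, 0], "angular": [0, 0, 0]},
    {"hand": 0.3, "offset": [0, 0, 0], "angular": [0, 0, 0]},
    {"hand": 0.3, "offset": [0, 0, 0], "angular": [0, 0, 0]},
    {"hand": 0.3, "offset": [0, 0, 0], "angular": [0, 0, 0]}
  ]
}}

```text
time: 29.68
tool_pos: [0.653, 0.0789, 0.0191]
tcp_rot: [2.247, 2.193, 0.003]
wrist_force: [-0.7, -1.8, 6.7]
width: 0.402
```

{"api": "drive_tool", "payload": {
  "deltas": [
    {"hand": 0.3, "offset": [0, 0, 0.1], "angular": [0, 0, 0]},
    {"hand": 0.3, "offset": [0, -1, 0.15], "angular": [0, 0, 0]},
    {"hand": 0.3, "offset": [-0.05, -3, 0.15], "angular": [0, 0, 0]},
    {"hand": 0.3, "offset": [-0.1, -5, 0.15], "angular": [0, 0, 0]},
    {"hand": 0.3, "offset": [-0.15, -7, 0.15], "angular": [0, 0, 0]},
    {"hand": 0.3, "offset": [-0.2, -9, 0.15], "angular": [0, 0, 0]},
    {"hand": 0.3, "offset": [-0.25, -11, 0.15], "angular": [0, 0, 0]},
    {"hand": 0.3, "offset": [-0.3, -14, 0.15], "angular": [0, 0, 0]}
  ]
}}

```text
time: 30.68
tool_pos: [0.6484, -0.0617, 0.0182]
tcp_rot: [-2.248, -2.195, 0.001]
wrist_force: [-0.1, -1.2, -0.9]
width: 0.404
```

{"api": "drive_tool", "payload": {
  "deltas": [
    {"hand": 0.3, "offset": [0, -2, 0], "angular": [0, 0, 0]},
    {"hand": 0.3, "offset": [0, -3, 3], "angular": [0, 0, 0]},
    {"hand": 0.3, "offset": [0, -4, 6], "angular": [0, 0, 0]},
    {"hand": 0.3, "offset": [0, -5, 8], "angular": [0, 0, 0]},
    {"hand": 0.3, "offset": [0, -5, 8], "angular": [0, 0, 0]}
  ]
}}

```text
time: 31.3
tool_pos: [0.6503, -0.1123, 0.1006]
tcp_rot: [2.248, 2.19, 0.004]
wrist_force: [-0.2, 0.5, -0.1]
width: 0.401
```

```bash
python3 - <<'E'
from st import *
state(); d=snap('scene','c12'); traycorners(d); case(d); allb(d); hold(); state()
E
```

```text
pos [ 0.6503 -0.1123  0.1006] F [-0.2  0.5 -0.1] w 0.401 yaw -1.5 t 31.3
tray [[0.371, -0.171], [0.623, -0.123], [0.699, -0.205], [0.631, -0.451], [0.369, -0.39]] ((517.7877807617188, -261.7677001953125), (317.59710693359375, 327.7824401855469), 76.87712860107422)
case [282.0, 168.0, 59.0, 82.0] 4411.5
bay [[0.578, 0.039], [0.579, 0.063], [0.624, 0.064], [0.623, 0.04]]
intray [14. 22.] [ 0.591 -0.105]
intray [71. 13.] [ 0.562 -0.3  ]
intray [67.1 12.3] [ 0.502 -0.288]
intray [45.9 11.7] [ 0.44  -0.304]
blob 269.0 [139.2 403.2] [ 9.2 50.9] 45.0
blob 2071.5 [ 76.5 316.5] [67. 41.] 90.0
blob 24089.0 [276.5 152.5] [305.  93.] 90.0
hole 1297.0 [278.5 135.5] [37. 37.] 0.0
pos [ 0.6481 -0.1109  0.0977] F [-0.1  0.6 -0.4] w 0.404 yaw -1.45 t 31.4
```

{"api": "drive_tool", "payload": {
  "deltas": [
    {"hand": 0.3, "offset": [-0.7, -5, 0], "angular": [0, 0, -2]},
    {"hand": 0.3, "offset": [-1.4, -10.5, 0], "angular": [0, 0, -4]},
    {"hand": 0.3, "offset": [-2.3, -16.5, 0], "angular": [0, 0, -7]},
    {"hand": 0.3, "offset": [-3.4, -22.5, 0], "angular": [0, 0, -10]},
    {"hand": 0.3, "offset": [-4.6, -28.1, 0], "angular": [0, 0, -12]},
    {"hand": 0.3, "offset": [-4.6, -28.1, -3], "angular": [0, 0, -12]},
    {"hand": 0.3, "offset": [-4.6, -28.1, -5], "angular": [0, 0, -12]},
    {"hand": 0.3, "offset": [-4.6, -28.1, -5], "angular": [0, 0, -12]}
  ]
}}

```text
time: 32.4
tool_pos: [0.6002, -0.3891, 0.0439]
tcp_rot: [-2.459, -1.943, 0.003]
wrist_force: [0.0, 0.8, -0.2]
width: 0.402
```

```bash
python3 - <<'E'
from st import *
state(); d=snap('scene','c13'); allb(d); case(d); w=snap('wrist','w13'); state()
f=np.hstack([cv2.resize(d['frame'][120:320,40:380],(510,300)),cv2.resize(w['frame'],(400,300))]);cv2.imwrite('pics/z8.png',cv2.resize(f,(800,264)))
E
```

```text
pos [ 0.6002 -0.3891  0.0439] F [ 0.   0.8 -0.2] w 0.402 yaw -13.37 t 32.4
intray [81.2 25.6] [ 0.579 -0.312]
intray [68.  12.9] [ 0.502 -0.285]
intray [67.1 12.3] [ 0.446 -0.272]
case [282.0, 168.0, 59.0, 82.0] 4410.5
pos [ 0.6027 -0.3905  0.0476] F [ 0.4  1.  -1.1] w 0.397 yaw -13.34 t 32.5
```

View pics/z8.png

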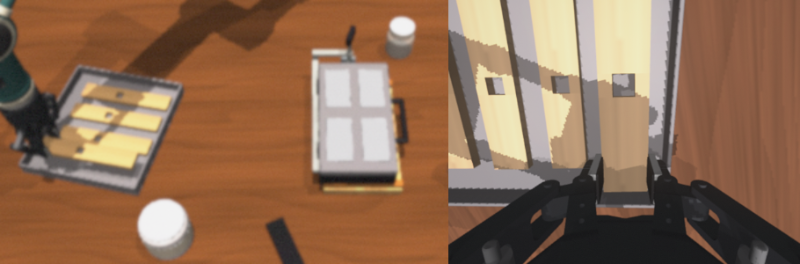

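The view shows board 4 above its slot and the others flat. The case looks slightly shifted towards the bar, so I'll measure it before going on.

```bash
python3 - <<'E'
from st import *
for n in('scene0','c1','c5','c6','c8','c9','c11','c12','c13'):
    d=load(n); f=d['frame'].astype(int); m=np.zeros(f.shape[:2],np.uint8); q=f[163:262,281:360]
    m[163:262,281:360]=((q.max(2)-q.min(2)<40)&(q.min(2)>178))*255
    cs=[c for c in cv2.findContours(m,0,1)[0] if cv2.contourArea(c)>300]
    print(n,[(lambda M:(round(M['m10']/M['m00'],1),round(M['m01']/M['m00'],1)))(cv2.moments(c)) for c in cs])
    # handle right edge
    g=f[185:235,340:362].max(2)<70; ys,xs=np.nonzero(g); print('  handle',xs.max()+340 if len(xs) else None, np.round(xs.mean()+340,1))
d=load('scene0'); print(ray(d,327,200,.085)-ray(d,323,200,.085))
a=load('c11')['frame'][130:270,235:365];b=load('c13')['frame'][130:270,235:365];cv2.imwrite('pics/z9.png',cv2.resize(np.hstack([a,b]),(780,420)))
E
```

```text
scene0 [(314.6, 225.4), (311.7, 186.8)]
  handle 352 348.3
c1 [(313.3, 209.6)]
  handle 352 348.4
c5 [(311.8, 209.5)]
  handle 350 346.6
c6 [(311.7, 209.4)]
  handle 350 346.8
c8 [(312.0, 209.2)]
  handle 350 346.6
c9 [(311.7, 209.3)]
  handle 350 346.7
c11 [(311.8, 209.4)]
  handle 350 346.7
c12 [(309.7, 209.5)]
  handle 348 344.9
c13 [(309.6, 209.7)]
  handle 348 344.9
[2.53138225e-04 1.07590012e-02 1.11022302e-16]
```

View pics/z9.png

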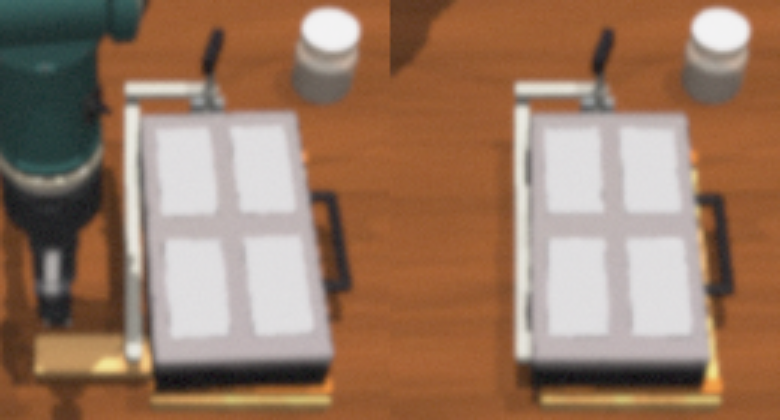

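The tracks show the case was dragged about 4 mm by board 1 and about 5 mm more by board 4, so it now sits close to the bar. I'll set board 4 down, measure the shift exactly, and nudge the case back.

{"api": "drive_tool", "payload": {
  "deltas": [
    {"hand": 0.3, "offset": [0, 0, -1.8], "angular": [0, 0, 0]},
    {"hand": 0.3, "offset": [0, 0, -3], "angular": [0, 0, 0]},
    {"hand": 0.3, "offset": [0, 0, -4.2], "angular": [0, 0, 0]},
    {"hand": 0.3, "offset": [0, 0, -4.2], "angular": [0, 0, 0]}
  ]
}}

```text
time: 33.0
tool_pos: [0.6018, -0.3913, 0.0048]
tcp_rot: [-2.464, -1.945, 0.001]
wrist_force: [-1.0, -0.3, -0.9]
width: 0.403
```

{"api": "drive_tool", "payload": {
  "deltas": [
    {"hand": 0.51, "offset": [0, 0, 0], "angular": [0, 0, 0]},
    {"hand": 0.51, "offset": [0, 0, 0], "angular": [0, 0, 0]},
    {"hand": 0.51, "offset": [0, 0, 0], "angular": [0, 0, 0]},
    {"hand": 0.51, "offset": [0, 0, 2], "angular": [0, 0, 0]},
    {"hand": 0.51, "offset": [0, 0, 5], "angular": [0, 0, 0]},
    {"hand": 0.6, "offset": [0, 3, 9], "angular": [0, 0, 4]},
    {"hand": 0.6, "offset": [-1, 9, 13], "angular": [0, 0, 8]},
    {"hand": 0.8, "offset": [-2, 15, 14], "angular": [0, 0, 12]}
  ]
}}

```text
time: 34.0
tool_pos: [0.5862, -0.2507, 0.1499]
tcp_rot: [2.243, 2.189, 0.005]
wrist_force: [0.5, 0.5, 0.5]
width: 0.787
```

```bash
cat > flow.py <<'E'
from st import *
def shift(n0,n1):
    a=load(n0);b=load(n1); g0=cv2.cvtColor(a['frame'],6);g1=cv2.cvtColor(b['frame'],6)
    for nm,boxes,z in(('case',[(286,167,346,244)],.085),('fixed',[(333,133,356,165),(385,212,412,258),(145,270,188,316)],.05)):
        m=np.zeros_like(g0)
        for x0,y0,x1,y1 in boxes: m[y0:y1,x0:x1]=255
        p=cv2.goodFeaturesToTrack(g0,40,.03,4,mask=m); q,s,_=cv2.calcOpticalFlowPyrLK(g0,g1,p,None,winSize=(15,15))
        P=np.array([ray(a,*u[0],z)[:2] for u in p[s[:,0]==1]]);Q=np.array([ray(b,*u[0],z)[:2] for u in q[s[:,0]==1]])
        M,i=cv2.estimateAffinePartial2D(P*1000,Q*1000,ransacReprojThreshold=1.5); c=P.mean(0)*1000
        print(nm,n1,len(P),int(i.sum()),'shift mm',(M@[*c,1]-c).round(2),'med',(np.median(Q-P,0)*1000).round(2),'rot deg',round(np.degrees(np.arctan2(M[1,0],M[0,0])),2))
E
python3 - <<'E'
from flow import *
state(); snap('scene','c14'); d=snap('scene','c15'); traycorners(d); allb(d)
for n in('c1','c5','c11','c14','c15'): shift('scene0',n)
E
```

```text
pos [ 0.5862 -0.2507  0.1499] F [0.5 0.5 0.5] w 0.787 yaw -1.38 t 34.0
intray [73.2 13.6] [ 0.62  -0.314]
intray [70.8 12.9] [ 0.562 -0.3  ]
intray [42.8 13. ] [ 0.511 -0.248]
intray [13.6 11.3] [ 0.485 -0.368]
intray [49.8 11.8] [ 0.453 -0.246]
case c1 33 29 shift mm [0.06 0.04] med [0.23 0.07] rot deg -0.0
fixed c1 40 40 shift mm [-0.02  0.06] med [0.   0.04] rot deg 0.0
case c5 33 24 shift mm [-1.71 -4.73] med [-1.57 -4.36] rot deg 1.06
fixed c5 40 40 shift mm [0.   0.04] med [0.03 0.04] rot deg 0.0
case c11 33 19 shift mm [-0.99 -4.88] med [-1.74 -4.42] rot deg 0.97
fixed c11 40 40 shift mm [-0.01  0.08] med [0.01 0.08] rot deg 0.01
case c14 33 9 shift mm [-0.25 -5.88] med [-0.53 -8.36] rot deg -1.2
fixed c14 40 40 shift mm [0.   0.12] med [0.04 0.14] rot deg 0.02
case c15 33 9 shift mm [-0.24 -5.54] med [-0.7  -8.22] rot deg -1.19
fixed c15 40 38 shift mm [-0.03  0.13] med [0.06 0.2 ] rot deg 0.03
```

All four boards are in the tray. The case is about 8–9 mm towards -y of its original place, so I'll push it back with both open fingertips against its front, just above the raised bar.

{"api": "drive_tool", "payload": {
  "deltas": [
    {"hand": 1.0, "offset": [-0.5, 6, 0], "angular": [0, 0, 0.2]},
    {"hand": 1.0, "offset": [-1, 12, 0], "angular": [0, 0, 0.2]},
    {"hand": 1.0, "offset": [-1.5, 18, 0], "angular": [0, 0, 0.2]},
    {"hand": 1.0, "offset": [-2, 24, 0], "angular": [0, 0, 0.2]},
    {"hand": 1.0, "offset": [-2.5, 30, 0], "angular": [0, 0, 0.2]},
    {"hand": 1.0, "offset": [-3, 36.5, -3], "angular": [0, 0, 0.2]},
    {"hand": 1.0, "offset": [-3, 36.5, -7], "angular": [0, 0, 0.2]},
    {"hand": 1.0, "offset": [-3, 36.5, -7], "angular": [0, 0, 0.2]}
  ]
}}

```text
time: 35.1
tool_pos: [0.551, 0.1148, 0.0718]
tcp_rot: [-2.24, -2.197, 0.009]
wrist_force: [-0.4, 0.4, 0.2]
width: 1.0
```

{"api": "drive_tool", "payload": {
  "deltas": [
    {"hand": 1.0, "offset": [0, 0, -1], "angular": [0, 0, 0]},
    {"hand": 1.0, "offset": [0, 0, -2], "angular": [0, 0, 0]},
    {"hand": 1.0, "offset": [0, 0, -2], "angular": [0, 0, 0]},
    {"hand": 1.0, "offset": [0, 0, -2], "angular": [0, 0, 0]}
  ]
}}

```text
time: 35.6
tool_pos: [0.5546, 0.1142, 0.0551]
tcp_rot: [2.246, 2.196, 0.001]
wrist_force: [-0.2, 0.3, 0.3]
width: 0.998
```

```bash
python3 - <<'E'
from flow import *
d=snap('side','s6'); state(); c=snap('scene','c16'); state()
a=cv2.resize(d['frame'][110:240,180:330],(480,416)); b=cv2.resize(c['frame'][150:270,220:310],(312,416));cv2.imwrite('pics/z10.png',np.hstack([a,b]))
E
```

```text
pos [0.5546 0.1144 0.0552] F [-0.1 -0.1  0.1] w 1.003 yaw -1.27 t 35.65
pos [0.5546 0.1145 0.0552] F [-0.1  0.7 -0.6] w 1.001 yaw -1.25 t 35.7
```

View pics/z10.png

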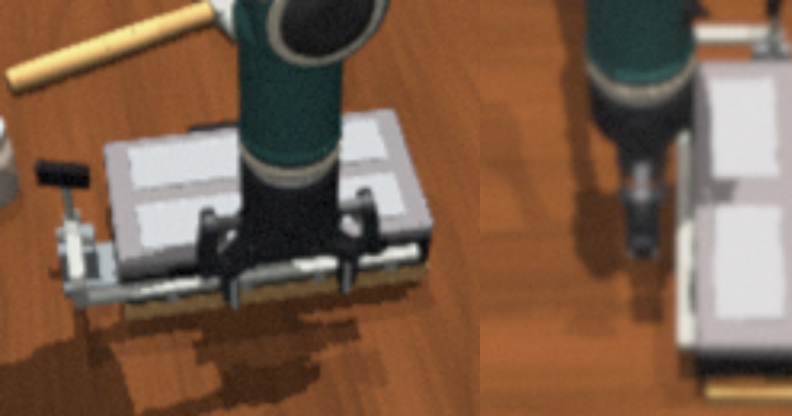

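The fingers stand just in front of the bar and case. I'll raise them slightly for clearance and creep forward.

{"api": "drive_tool", "payload": {
  "deltas": [
    {"hand": 1.0, "offset": [0, 0, 0.6], "angular": [0, 0, 0]},
    {"hand": 1.0, "offset": [0, 0.6, 0.6], "angular": [0, 0, 0]},
    {"hand": 1.0, "offset": [0, 1.2, 0.6], "angular": [0, 0, 0]},
    {"hand": 1.0, "offset": [0, 1.7, 0.6], "angular": [0, 0, 0]},
    {"hand": 1.0, "offset": [0, 2.1, 0.6], "angular": [0, 0, 0]},
    {"hand": 1.0, "offset": [0, 2.4, 0.6], "angular": [0, 0, 0]},
    {"hand": 1.0, "offset": [0, 2.4, 0.6], "angular": [0, 0, 0]}
  ]
}}

```text
time: 36.58
tool_pos: [0.554, 0.1389, 0.0605]
tcp_rot: [-2.245, -2.198, 0.0]
wrist_force: [-0.6, -0.4, -0.6]
width: 0.999
```

```bash
python3 - <<'E'
from flow import *
state(); snap('scene','c17'); shift('scene0','c17'); shift('c15','c17'); state()
E
```

```text
pos [0.554  0.1389 0.0605] F [-0.6 -0.4 -0.6] w 0.999 yaw -1.21 t 36.58
case c17 33 10 shift mm [ -0.61 -10.15] med [-0.58 -7.55] rot deg -1.06
fixed c17 40 40 shift mm [0.   0.09] med [0.02 0.08] rot deg 0.01
case c17 33 24 shift mm [ 0.17 -0.37] med [ 0.11 -0.36] rot deg 0.03
fixed c17 40 40 shift mm [ 0.   -0.01] med [ 0.01 -0.04] rot deg -0.02
pos [0.554  0.1388 0.0605] F [-0.4 -0.6 -0.1] w 1.001 yaw -1.21 t 36.62
```

{"api": "drive_tool", "payload": {
  "deltas": [
    {"hand": 1.0, "offset": [0, 0.15, 0], "angular": [0, 0, 0]},
    {"hand": 1.0, "offset": [0, 0.3, 0], "angular": [0, 0, 0]},
    {"hand": 1.0, "offset": [0, 0.45, 0], "angular": [0, 0, 0]},
    {"hand": 1.0, "offset": [0, 0.6, 0], "angular": [0, 0, 0]},
    {"hand": 1.0, "offset": [0, 0.6, 0], "angular": [0, 0, 0]}
  ]
}}

```text
time: 37.25
tool_pos: [0.5541, 0.1424, 0.0605]
tcp_rot: [2.243, 2.196, -0.004]
wrist_force: [-0.3, -8.5, 1.1]
width: 1.003
```

```bash
cat >> flow.py <<'E'
def tri(n):  # label mask stats: principal axis & centroid in world, right-edge handle
    d=load(n); f=d['frame'].astype(int); o=[]
    # right case-top edge: last grey pixel per row
    pts=[]
    for v in range(172,240,2):
        r=f[v,300:360]; g=np.nonzero((r.max(1)-r.min(1)<40)&(r.min(1)>120))[0]
        if len(g): pts.append(ray(d,300+g.max()+1,v,.085)[:2]*1000)
    vx,vy,x,y=cv2.fitLine(np.array(pts,np.float32),cv2.DIST_HUBER,0,.01,.01).ravel(); s=vy/vx
    print(n,'rear edge y at x=.49,.62: %.1f %.1f yaw %.2f'%(y+s*(490-x),y+s*(620-x),np.degrees(np.arctan(s))))
E
python3 - <<'E'
from flow import *
state(); snap('scene','c18'); state()
for n in('scene0','c1','c5','c11','c15','c17','c18'): tri(n)
shift('c15','c18')
E
```

```text
pos [0.5541 0.1424 0.0605] F [-0.3 -8.5  1.1] w 1.003 yaw -1.23 t 37.25
pos [0.5541 0.1424 0.0606] F [ 1.  -8.7  1.6] w 1.001 yaw -1.23 t 37.3
scene0 rear edge y at x=.49,.62: 312.4 311.6 yaw -0.34
c1 rear edge y at x=.49,.62: 312.6 311.6 yaw -0.41
c5 rear edge y at x=.49,.62: 305.7 308.1 yaw 1.04
c11 rear edge y at x=.49,.62: 305.7 308.1 yaw 1.04
c15 rear edge y at x=.49,.62: 303.2 299.8 yaw -1.50
c17 rear edge y at x=.49,.62: 303.3 299.7 yaw -1.55
c18 rear edge y at x=.49,.62: 303.4 300.5 yaw -1.26
case c18 33 21 shift mm [-0.29  0.05] med [ 0.07 -0.08] rot deg 0.13
fixed c18 40 40 shift mm [-0.   -0.04] med [ 0.01 -0.07] rot deg -0.01
```

Contact is made at about 8.7 N. The case's rear edge gives a good measure, and it needs about +9 to +11 mm and +0.9°. I'll push gradually.

{"api": "drive_tool", "payload": {
  "deltas": [
    {"hand": 1.0, "offset": [0, 0.15, 0], "angular": [0, 0, 0.3]},
    {"hand": 1.0, "offset": [0, 0.3, 0], "angular": [0, 0, 0.5]},
    {"hand": 1.0, "offset": [0, 0.45, 0], "angular": [0, 0, 0.7]},
    {"hand": 1.0, "offset": [0, 0.6, 0], "angular": [0, 0, 0.9]},
    {"hand": 1.0, "offset": [0, 0.75, 0], "angular": [0, 0, 0.9]},
    {"hand": 1.0, "offset": [0, 0.75, 0], "angular": [0, 0, 0.9]}
  ]
}}

```text
time: 38.05
tool_pos: [0.5545, 0.1498, 0.0606]
tcp_rot: [2.226, 2.213, -0.003]
wrist_force: [1.5, -9.4, 1.1]
width: 1.001
```

```bash
python3 - <<'E'
from flow import *
state(); snap('scene','c19'); state()
for n in('scene0','c19'): tri(n)
E
```

```text
pos [0.5545 0.1498 0.0606] F [ 1.5 -9.4  1.1] w 1.001 yaw -0.35 t 38.05
pos [0.5545 0.1498 0.0606] F [ 1.8 -9.9  0.3] w 1.001 yaw -0.35 t 38.1
scene0 rear edge y at x=.49,.62: 312.4 311.6 yaw -0.34
c19 rear edge y at x=.49,.62: 310.3 309.4 yaw -0.40
```

Excellent: only about 2.2 mm left.

{"api": "drive_tool", "payload": {
  "deltas": [
    {"hand": 1.0, "offset": [0, 0.12, 0], "angular": [0, 0, 0]},
    {"hand": 1.0, "offset": [0, 0.22, 0], "angular": [0, 0, 0]},
    {"hand": 1.0, "offset": [0, 0.22, 0], "angular": [0, 0, 0]},
    {"hand": 1.0, "offset": [0, 0.22, 0], "angular": [0, 0, 0]}
  ]
}}

```text
time: 38.6
tool_pos: [0.5544, 0.1517, 0.0605]
tcp_rot: [2.225, 2.213, -0.004]
wrist_force: [1.2, -10.1, 1.5]
width: 0.997
```

```bash
python3 - <<'E'
from flow import *
state(); snap('scene','c20'); tri('c20')
E
```

```text
pos [0.5544 0.1517 0.0605] F [  1.2 -10.1   1.5] w 0.997 yaw -0.31 t 38.6
c20 rear edge y at x=.49,.62: 312.5 310.9 yaw -0.69
```

{"api": "drive_tool", "payload": {
  "deltas": [
    {"hand": 1.0, "offset": [0, -2, 0], "angular": [0, 0, 0]},
    {"hand": 1.0, "offset": [0, -5, 0], "angular": [0, 0, 0]},
    {"hand": 0.6, "offset": [0, -5, 5], "angular": [0, 0, 0]},
    {"hand": 0.4, "offset": [0, -5, 10], "angular": [0, 0, 0]},
    {"hand": 0.4, "offset": [0, -5, 16], "angular": [0, 0, 0]},
    {"hand": 0.4, "offset": [-2, -5, 17], "angular": [0, 0, 9]},
    {"hand": 0.4, "offset": [-4, -3, 17], "angular": [0, 0, 18]},
    {"hand": 0.4, "offset": [-6, -1, 17], "angular": [0, 0, 27]}
  ]
}}

```text
time: 39.65
tool_pos: [0.4935, 0.1443, 0.231]
tcp_rot: [1.643, 2.677, 0.002]
wrist_force: [-0.1, -0.2, -0.6]
width: 0.404
```

{"api": "drive_tool", "payload": {
  "deltas": [
    {"hand": 0.4, "offset": [-2, 2, 0], "angular": [0, 0, 9]},
    {"hand": 0.4, "offset": [-4, 4, 0], "angular": [0, 0, 18]},
    {"hand": 0.4, "offset": [-6, 6, 0], "angular": [0, 0, 27]},
    {"hand": 0.4, "offset": [-8, 7.5, 0], "angular": [0, 0, 36]},
    {"hand": 0.4, "offset": [-10.7, 8.3, 0], "angular": [0, 0, 44.3]},
    {"hand": 0.4, "offset": [-10.7, 8.3, 0], "angular": [0, 0, 44.3]},
    {"hand": 0.4, "offset": [-10.7, 8.3, 0], "angular": [0, 0, 44.3]}
  ]
}}

```text
time: 40.52
tool_pos: [0.3876, 0.2271, 0.2307]
tcp_rot: [0.522, 3.097, 0.001]
wrist_force: [0.2, -0.6, 0.4]
width: 0.401
```

```bash
python3 - <<'E'
from flow import *
state(); c=snap('scene','c21'); tri('c21'); traycorners(c); allb(c); state()
E
```

```text
pos [0.3876 0.2271 0.2307] F [ 0.2 -0.6  0.4] w 0.401 yaw 70.87 t 40.52
c21 rear edge y at x=.49,.62: 312.5 310.9 yaw -0.69
tray [[0.369, -0.39], [0.429, -0.149], [0.699, -0.205], [0.631, -0.451]] ((534.3809814453125, -297.5818786621094), (255.37399291992188, 279.2002258300781), 76.87711334228516)
intray [72.9 13.4] [ 0.62  -0.314]
intray [71.6 12.6] [ 0.562 -0.299]
intray [68.8 12.2] [ 0.503 -0.286]
intray [67.1 11.3] [ 0.448 -0.272]
pos [0.3878 0.2271 0.2307] F [1.  0.1 0.4] w 0.406 yaw 70.86 t 40.58
```

Case restored, four boards in the tray. I'll grip the handle.

{"api": "drive_tool", "payload": {
  "deltas": [
    {"hand": 0.4, "offset": [0, -0.2, -4], "angular": [0, 0, 0]},
    {"hand": 0.4, "offset": [0, -0.2, -8], "angular": [0, 0, 0]},
    {"hand": 0.4, "offset": [0, -0.2, -10], "angular": [0, 0, 0]},
    {"hand": 0.4, "offset": [0, -0.2, -11.3], "angular": [0, 0, 0]},
    {"hand": 0.4, "offset": [0, -0.2, -11.3], "angular": [0, 0, 0]}
  ]
}}

```text
time: 41.2
tool_pos: [0.387, 0.2249, 0.1168]
tcp_rot: [-0.521, -3.097, 0.002]
wrist_force: [-0.5, 0.5, -0.1]
width: 0.405
```

{"api": "drive_tool", "payload": {
  "deltas": [
    {"hand": 0.05, "offset": [0, 0, 0], "angular": [0, 0, 0]},
    {"hand": 0.05, "offset": [0, 0, 0], "angular": [0, 0, 0]},
    {"hand": 0.05, "offset": [0, 0, 0], "angular": [0, 0, 0]},
    {"hand": 0.05, "offset": [0, 0, 0], "angular": [0, 0, 0]},
    {"hand": 0.05, "offset": [0, 0, 0], "angular": [0, 0, 0]},
    {"hand": 0.05, "offset": [0, 0, 0], "angular": [0, 0, 0]},
    {"hand": 0.05, "offset": [0, 0, 0], "angular": [0, 0, 0]}
  ],
  "force": 70
}}

```text
time: 42.08
tool_pos: [0.3879, 0.2253, 0.1188]
tcp_rot: [0.518, 3.096, 0.001]
wrist_force: [0.5, -3.6, 5.3]
width: 0.122
```

{"api": "drive_tool", "payload": {
  "deltas": [
    {"hand": 0.05, "offset": [0, 0, 0.2], "angular": [0, 0, 0]},
    {"hand": 0.05, "offset": [0, 0, 0.5], "angular": [0, 0, 0]},
    {"hand": 0.05, "offset": [0, 0, 0.8], "angular": [0, 0, 0]},
    {"hand": 0.05, "offset": [0, 0, 0.8], "angular": [0, 0, 0]},
    {"hand": 0.05, "offset": [0, 0, 0.8], "angular": [0, 0, 0]}
  ]
}}

```text
time: 42.7
tool_pos: [0.3876, 0.2252, 0.124]
tcp_rot: [0.519, 3.097, 0.0]
wrist_force: [7.1, -1.4, -12.3]
width: 0.127
```

{"api": "drive_tool", "payload": {
  "deltas": [
    {"hand": 0.05, "offset": [0, 0, 0.2], "angular": [0, 0, 0]},
    {"hand": 0.05, "offset": [0, 0, 0.2], "angular": [0, 0, -8]},
    {"hand": 0.05, "offset": [0, 0, 0.2], "angular": [0, 0, -18]},
    {"hand": 0.05, "offset": [0, 0, 0.2], "angular": [0, 0, -28]},
    {"hand": 0.05, "offset": [0, 0, 0.2], "angular": [0, 0, -38]},
    {"hand": 0.05, "offset": [0, 0, 0.2], "angular": [0, 0, -48]},
    {"hand": 0.05, "offset": [0, 0, 0.2], "angular": [0, 0, -58]},
    {"hand": 0.05, "offset": [0, 0, 0.2], "angular": [0, 0, -67]}
  ]
}}

```text
time: 43.7
tool_pos: [0.3861, 0.2241, 0.1251]
tcp_rot: [2.148, 2.291, -0.005]
wrist_force: [4.1, -2.6, -12.4]
width: 0.128
```

{"api": "drive_tool", "payload": {
  "deltas": [
    {"hand": 0.05, "offset": [0, 0, 0], "angular": [0, 0, -5]},
    {"hand": 0.05, "offset": [0, 0, 0], "angular": [0, 0, -5]},
    {"hand": 0.05, "offset": [0, 0, 0], "angular": [0, 0, -5]}
  ]
}}

```text
time: 44.08
tool_pos: [0.386, 0.2241, 0.125]
tcp_rot: [2.241, 2.201, -0.005]
wrist_force: [4.2, -2.3, -13.8]
width: 0.125
```

```bash
python3 - <<'E'
from flow import *
state(); print(bot.read_state()['torque'])
E
```

```text
pos [0.386  0.2241 0.125 ] F [  4.2  -2.3 -13.8] w 0.125 yaw -1.01 t 44.08
[-0.51162201 -0.9831235  -0.0298945 ]
```

{"api": "drive_tool", "payload": {
  "deltas": [
    {"hand": 0.05, "offset": [0, 0, -0.6], "angular": [0, 0, 0]},
    {"hand": 0.05, "offset": [0, 0, -1.2], "angular": [0, 0, 0]},
    {"hand": 0.05, "offset": [0, 0, -1.8], "angular": [0, 0, 0]},
    {"hand": 0.05, "offset": [0, 0, -2.4], "angular": [0, 0, 0]},
    {"hand": 0.05, "offset": [0, 0, -2.4], "angular": [0, 0, 0]}
  ]
}}

```text
time: 44.7
tool_pos: [0.386, 0.2241, 0.1016]
tcp_rot: [2.24, 2.202, -0.005]
wrist_force: [2.9, -4.9, -7.9]
width: 0.126
```

{"api": "drive_tool", "payload": {
  "deltas": [
    {"hand": 0.05, "offset": [0, 0, -0.3], "angular": [0, 0, 0]},
    {"hand": 0.05, "offset": [0, 0, -0.3], "angular": [0, 0, 0]}
  ]
}}

```text
time: 44.95
tool_pos: [0.3862, 0.2242, 0.0997]
tcp_rot: [2.24, 2.202, -0.005]
wrist_force: [0.9, -5.3, -2.2]
width: 0.128
```

The pin is nearly at its bottom stop. I'll release and retreat upward.

{"api": "drive_tool", "payload": {
  "deltas": [
    {"hand": 0.35, "offset": [0, 0, 0], "angular": [0, 0, 0]},
    {"hand": 0.35, "offset": [0, 0, 0], "angular": [0, 0, 0]},
    {"hand": 0.35, "offset": [0, 0, 0], "angular": [0, 0, 0]},
    {"hand": 0.35, "offset": [0, 0, 2.5], "angular": [0, 0, 0]},
    {"hand": 0.35, "offset": [0, 0, 6], "angular": [0, 0, 0]},
    {"hand": 0.35, "offset": [0, 0, 11], "angular": [0, 0, 0]},
    {"hand": 0.35, "offset": [0, -6, 13], "angular": [0, 0, 0]},
    {"hand": 0.35, "offset": [2, -12, 13], "angular": [0, 0, 0]}
  ]
}}

```text
time: 45.95
tool_pos: [0.4079, 0.1069, 0.2337]
tcp_rot: [2.235, 2.203, 0.009]
wrist_force: [2.2, -0.9, -0.4]
width: 0.353
```

{"api": "drive_tool", "payload": {
  "deltas": [
    {"hand": 0.35, "offset": [1, -6, 0], "angular": [0, 0, 0]},
    {"hand": 0.35, "offset": [2, -10, 0], "angular": [0, 0, 0]},
    {"hand": 0.35, "offset": [2, -10, 0], "angular": [0, 0, 0]},
    {"hand": 0.35, "offset": [2, -10, 0], "angular": [0, 0, 0]}
  ]
}}

```text
time: 46.45
tool_pos: [0.4265, 0.0072, 0.2306]
tcp_rot: [-2.242, -2.2, -0.001]
wrist_force: [0.3, 0.3, -0.7]
width: 0.351
```

```bash
python3 - <<'E'
from flow import *
state(); c=snap('scene','c22'); b=snap('side','s22'); tri('c22'); traycorners(c); allb(c); shift('scene0','c22')
z0=load('side0')['frame']
def t(f,x0,y0,x1,y1,s): return cv2.resize(f[y0:y1,x0:x1],s)
a=np.hstack([t(c['frame'],40,120,380,300,(480,254)),t(b['frame'],185,130,325,235,(320,254))]); e=np.hstack([t(load('scene0')['frame'],40,120,380,300,(480,254)),t(z0,185,130,325,235,(320,254))])
cv2.imwrite('pics/z11.png',np.vstack([a,e]))
E
```

```text
pos [0.4265 0.0072 0.2306] F [ 0.3  0.3 -0.7] w 0.351 yaw -1.07 t 46.45
c22 rear edge y at x=.49,.62: 312.1 311.2 yaw -0.39
tray [[0.369, -0.39], [0.429, -0.149], [0.699, -0.205], [0.631, -0.451]] ((534.3809814453125, -297.5818786621094), (255.37399291992188, 279.2002258300781), 76.87711334228516)
intray [72.9 13.4] [ 0.62  -0.314]
intray [71.6 12.7] [ 0.562 -0.299]
intray [68.8 12.2] [ 0.503 -0.286]
intray [67.1 11.5] [ 0.447 -0.272]
case c22 33 26 shift mm [-1.69 -0.13] med [-1.35 -0.16] rot deg -0.22
fixed c22 40 40 shift mm [-0.01  0.06] med [-0.01  0.05] rot deg 0.0
```

View pics/z11.png

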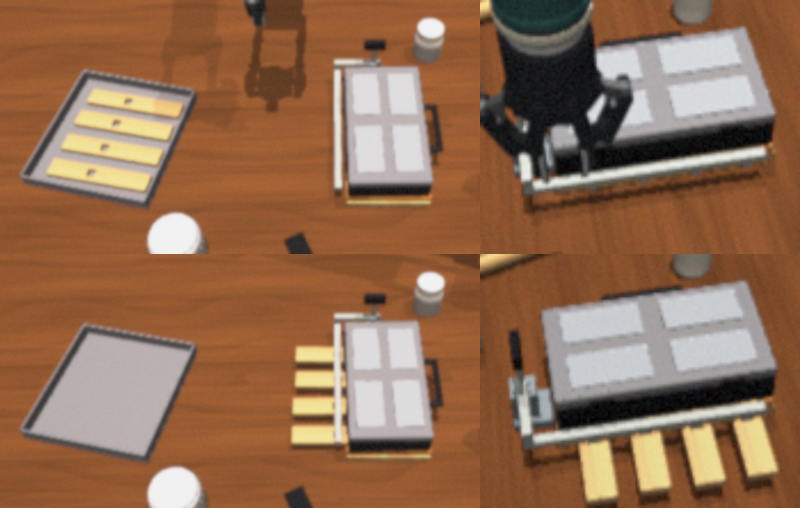

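The bar, handle and case match the starting picture. The tray holds four flat boards and the robot is clear, so I'm handing in.

```bash
python3 -c "
from workcell import bot
print(bot.finish_job())"
```

```text
the job is handed in; nothing more can be done
None
```

The job is done and handed in at about 46 s. One thing went wrong on the way: the case was dragged about 9–10 mm while I was pulling boards.

- **Sequence:** I raised the pin and parked it in the rest notch. All four boards were then drawn out and laid flat side by side in the tray. Last, I turned the handle back and let the pin down.
- **Case:** The rear-edge measurement put the shift at about 4–7 mm from the board 1 pull, with about 1.4° of turn. The board 4 pull added most of the rest. My early check missed it because its measuring box was clipped. Before lowering the pin I pushed the case back with the fingertips at about 10 N. At the end it was within about 0.5 mm along y and 0.2° of its starting pose. One method also showed about 1.5 mm along x, roughly the calibration error. If the rule counts any shift during the run, this would count against it.
- **Other final checks:** In the last pictures the bar and handle match the starting view. The tray is where it started with four boards in it, and the jar, bottle and tin have not moved. I did not measure the hammer, but I never went near it. Pin fully down is judged from the picture and the released force; I did not measure its height.
- **Disturbances:** I saw no grip slip and no knock to the tray. Wrist force stayed below about 16 N at every reading.

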